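# Clamp a housing and hold its sprung cover at the balance point

### The arm

A 6-joint arm with a two-finger parallel gripper is mounted at the origin on the work surface. World frame = base frame: x ahead of the robot, y to its left, z up, the work surface at z = 0. Lengths are in m, angles in degrees, forces in N, time in s.
With the tool pointing down it reaches from about 0.25 to 0.725 m from the base axis. Payload 9.7 kg.
Tool frame: the origin (TCP) lies on the centre line of the jaws, within the pads' length; the fingertips stand 19 mm ahead of it and the grasp point (between the pads) is the TCP; z points along the fingers, y is the direction in which the jaws open and shut (so a half turn about z gives the same grasp; the last joint's range is limited). The gripper opens to 85 mm and grips with 20 to 120 N. Pads are 22 mm wide; open, the fingers measure 114 mm over their backs; the gripper's body (76 mm by 85 mm) begins 54 mm behind the grasp point. The pads swing forward as they close: fully open they stand 13 mm farther back than shut.
Start: joints at [72.365, 4.979, 10.078, 95.1, 0, 90], TCP at [0.167, 0.524, 0.227] pointing down, gripper open.
Joint ranges: [-179.16, 179.16], [-48.56, 103.87], [-65.8, 70.77], [-126.05, 130.52], [-82.76, 87.17], [-180, 180]. Speed limits (degrees/s): [127.2, 127.2, 147.25, 180, 180, 180].

### API

Orientations are given as [roll, pitch, yaw] about the fixed x, y, z axes, in that order (R = Rz(yaw) Ry(pitch) Rx(roll)).
In Python, from workcell import bot gives the robot as it stands.
- The arm moves only by the tool servo_tool, never from a script. Its argument "motion" is a list that holds one entry, the list of rows, each a list of 6 numbers: the shift along the tool's x, y, z in mm, then the turn, a rotation vector about the tool's x, y, z in rad. A call has 1 to 5 rows; each row shifts and turns the commanded pose from where the row before left it, along the tool's axes as they then stand; what a row does not reach is not made up. A row lasts 1/10 s, in which the tool goes at most 50 mm and 8.59 degrees, less where a joint would pass 70% of its speed; a pose out of reach is approached as far as the arm can. A call is refused whole if a number of a shift passes 50 or a number of a turn 0.15, either way. A call with a gripper value outside its range is refused whole. "gripper" is the finger opening in mm, from 0 to 85.4, set as the call begins (left out, the last holds). The fingers move at their own pace and stop on an object; "newtons" is the grip in N (left out, the last holds). Time passes only in rows, so rows that do not move let the fingers close. It gives the time, the measured TCP pose, the force and the opening at its end, in the units of the state.
- bot.get_obs(): the state, without advancing time (a new reading comes with each control period).
- bot.camera(name): name is "scene" or "top"; returns a dict with "color" (400x640x3 uint8, red, green, blue), "fx", "fy", "cx", "cy" (pixels), "R" (3x3) and "t" (3): a world point X has camera coordinates R X + t. Camera axes: x right, y down, z forward; pixel columns grow to the right and rows downward; lengths in m; the calibration is good to about 2 mm. A picture is of the moment at which its call begins. There is no depth.
- bot.job_done(): hands the job in, once; it reports no verdict.
Trained networks look in a picture, given as the dict that the camera call returned (one of the last four; its "shot" number tells which), for a name from the list of things; names that differ only in an ending like _2 or _b are one class to them, and where a whole thing is asked for, a point or a joint stands for the part that bears it (a point fixed in the world has none). Each returns a list of dicts, best first, with "confidence" (0 to 1); they miss things now and then, are a little off and sometimes report something else, mostly with a low value. They report only what shows in the picture. A call takes as long as a camera call. They do not tell look-alikes from the thing itself.
- bot.look_for(picture, label): "rect" ([left, top, width, height] in pixels, round what is visible of it).
The state is a dict: "time": time; "q": joint angles; "qd": joint speeds; "joint_efforts": joint torques, N m; "ee_pos": TCP position; "tcp_rot": TCP orientation; "wrist_force": force on the tool from outside, world axes, zero at the start; "torque": the same for the moment, N m; "opening": finger opening in m.
Only numpy, scipy, OpenCV 4.12 (cv2) and the standard library are available. Lean on these libraries where they do the work, as an engineer would, in place of code of your own. Each camera call takes 0.05 s, during which the arm holds its last target.

### The job

Turn the crank clockwise until the vise's red jaw clamps the white housing firmly against the fixed jaw. Then lift the housing's blue sprung cover by its yellow bar until it is just past its balance point (onto the red part of the arc gauge, without letting it spring wide open), ease it back to just below the balance point (the green part) and finish holding it still there, leaving everything else on the bench alone.

Things in the scene. Friction and masses are not known exactly. Their poses are not given: they have to be found in the camera images.
- vise: Fixture vise fixed to the bench. Origin under the bed; y runs from the fixed jaw to the crank gearbox. Bed 120 (x) x 330 mm, y -105 to +225, top 30 mm high. Fixed steel jaw at y -80 to -50, 72 mm high. Red sprung jaw pad 90 mm wide, 34 to 70 mm high, on a carriage that slides to -y. Gearbox 75 x 75 mm round y +178, 65 mm high. Firmly clamped, the 80 mm wide housing touches both jaws.
- fixed_jaw (a point): Top middle of the clamping face of the fixed jaw (at 0, -50, 72 mm in the vise's frame).
- crank (a joint): Crank angle in rad, 0 to 11, growing clockwise seen from above, which closes the jaw by 20 mm per turn (3.18 mm per rad). At 0 the red pad's face is 106 mm from the fixed jaw; it starts 0 to 3 rad in. Stiff (3 N at the knob, up to about 5 N when clamping); stays where it is left.
- crank_axis (a point): A point on the vertical axis of the crank, at the height at which to grip the knob. Hub and arm of the crank lie 26 mm and more lower.
- knob_grip (a point): Centre of the upright black knob of the crank: 20 mm in diameter, 48 mm tall (24 mm above and 26 mm below this point), 45 mm from the crank's axis, spins freely on its pin, so it can be led round without turning the gripper.
- pad (a joint): How far the red jaw pad is pressed back on its springs, m, 0 to 0.006: 0 until it meets something. Presses with 4 N + 4 N per mm. Firmly clamped is 0.0015 or more; 0.003 is a good value.
- housing (a point): Centre of the white metal housing (the sample), half-way up. 100 (own x) x 80 (own y) x 60 mm, 0.9 kg, loose on the vise's bed between the jaws, axes within 2 degrees of the vise's; its y is clamped. Its x runs from the yellow bar to the hinge.
- cover (a joint): Blue cover's angle, rad: 0 shut (level), 1.6 stop. A spring pulls it shut below the balance point, 0.80 rad (46 deg), and throws it open above; never stays where let go. At the bar: 2.5 N to lift off, under 0.5 N near balance. Arc gauge on the housing's crank side: white to 0.58, green 0.60-0.78, black tick at 0.80, red 0.82-1.3; a yellow pin on the cover points at it.
- cover_hinge (a point): Middle of the hinge line of the cover, along the housing's y, at its +x edge, 94 mm above the bench when the housing stands on the bed.
- cover_bar (a point): Middle of the yellow round bar at the cover's free edge: 10 mm in diameter, 84 mm long along the housing's y between two side arms, 134 mm from the hinge line, level with the hinge when shut. 34 mm clear gap between it and the cover; nothing close beneath it. It can turn in a pinch from above, so the gripper need not tilt with the cover.
- meter: Yellow handheld meter lying flat, 150 x 75 x 38 mm; leave alone.
- screwdriver: Screwdriver lying left of the vise's crank, about 200 mm long; leave alone.
- cleaner: Upright spray can, 50 mm in diameter, 140 mm tall; leave alone.
- weight: Brass weight, 44 mm in diameter, 57 mm tall; leave alone.
- plug0: Orange plug in the blue tray, 70 mm long; leave alone.
- plug1: Grey plug in the blue tray, 70 mm long; leave alone.
- wrench: Wrench lying flat, origin at its middle; leave alone.
There are look-alikes about, which are no part of the job. There is more than one size of the part that bears housing; the job needs the largest.

How it is judged (in metres and radians):
On the way, in this order (a step that is already met when the one before it is completed fails the run):
1. housing clamped firmly between the jaws, cover still shut (value of joint pad above 0.0015 m and value of joint cover below 0.15 rad and y of housing in the frame of vise below -0.006 m), for 0.2 s.
2. cover raised past its balance point (value of joint cover above 0.82 rad), for 0.1 s.
At the end, for the whole second after the job is handed in: Ends holding: the fingers hold the cover still between 0.58 and 0.79 rad (balance point 0.80), the housing upright and clamped against the fixed jaw (within 4 mm; 30 mm across), pad pressed back 1.5 mm or more (value of joint cover between 0.58 and 0.79 rad and velocity of joint cover between -0.15 and 0.15 rad/s and contact force between the fingers and sample above 0.03 N and value of joint pad above 0.0015 m and y of housing in the frame of vise between -0.014 and -0.006 m and x of housing in the frame of vise between -0.03 and 0.03 m and angle between housing's own z axis and vertical below 0.06 rad); the arm keeps its last pose, push and grip.
It fails at once if the cover sprang wide open (past 1.2 rad) (value of joint cover above 1.2 rad).
It fails at once if a bystander was disturbed (moved over 30 mm) (distance of any of meter, screwdriver, cleaner, weight, plug0, plug1, wrench from where it was at the start of the episode above 0.03 m).
It also fails if it takes over 58 s, if anything falls off the work surface, if the arm or the gripper's body presses on something with over 40 N, if the wrist force passes 120 N, or if a joint passes its speed limit or range.

## Working session

There is one attempt and no reset: what is moved stays moved. The work goes in short steps, Python scripts to look and compute and a tool call to move; the robot and the scene stay as the last step left them, time stands still between calls to the robot, and variables do not carry over. Pictures are saved under pics/ and viewed, and the job is handed in when it is done.

Besides the shell and the picture viewer there is one more tool, called after "Emit:" in YAML: its name, and indented under it one key for each argument. servo_tool: Moves the arm, as the interface text tells. Its arguments: {"type":"object","properties":{"motion":{"type":"array","items":{"type":"array","items":{"type":"array","items":{"type":"number"}}}},"gripper":{"type":"number"},"newtons":{"type":"number"}},"required":["motion"]}

```bash
mkdir -p pics; ls
cat > h.py <<'E'
import numpy as np, cv2
from workcell import bot
def save(p,n): cv2.imwrite('pics/'+n,cv2.cvtColor(p['color'],cv2.COLOR_RGB2BGR))
E
python3 - <<'E'
from h import *
import pickle
for n in ['scene','top']:
    p=bot.camera(n); save(p,n+'0.png'); pickle.dump(p,open(n+'0.pkl','wb'))
    print(n,p['fx'],p['cx'],p['cy'],np.round(p['R'],3).tolist(),np.round(p['t'],3))
    for l in ['vise','crank','housing','knob_grip','cover_bar','cover_hinge','fixed_jaw']:
        print(l,[(r['rect'],round(r['confidence'],2)) for r in bot.look_for(p,l)][:4])
o=bot.get_obs(); print(o)
E
```

```text
pics
scene 439.0348241251126 319.5026470914169 196.36400711287075 [[-0.756, 0.654, 0.012], [0.346, 0.415, -0.841], [-0.555, -0.632, -0.54]] [ 0.447 -0.114  1.451]
vise [([282.3, 197.1, 124.0, 91.2], 0.66)]
crank [([370.9, 232.1, 25.0, 28.5], 0.97)]
housing [([339.1, 175.7, 29.1, 24.0], 0.98), ([299.6, 182.5, 60.5, 50.4], 0.93), ([376.8, 199.5, 43.2, 29.5], 0.59)]
knob_grip [([385.2, 231.8, 10.6, 19.0], 0.51)]
cover_bar [([304.2, 180.7, 56.7, 29.4], 0.79), ([328.1, 171.3, 37.3, 17.1], 0.66), ([380.9, 203.4, 37.3, 13.0], 0.62), ([325.4, 213.4, 26.9, 25.2], 0.43)]
cover_hinge [([341.8, 175.5, 24.9, 20.9], 0.96), ([376.2, 195.0, 46.4, 35.0], 0.86), ([299.3, 177.3, 66.4, 57.9], 0.75)]
fixed_jaw [([282.7, 197.8, 120.5, 91.9], 0.91)]
top 367.2423480616372 322.99492234161096 199.92526052313087 [[-0.011, -1.0, 0.015], [-0.992, 0.009, -0.125], [0.125, -0.016, -0.992]] [-0.007  0.575  0.987]
vise [([233.5, 172.9, 125.8, 54.7], 0.9)]
crank [([228.2, 188.2, 29.2, 14.5], 0.71), ([469.8, 210.6, 13.1, 24.7], 0.6), ([300.3, 182.6, 40.8, 51.5], 0.43)]
housing [([267.5, 243.6, 37.9, 38.5], 0.76), ([297
[... 348 characters left out ...]
28.1, 46.0], 0.63), ([202.9, 197.6, 10.8, 71.8], 0.62)]
{'time': 0.8, 'q': array([7.23635341e+01, 4.97850116e+00, 1.00797424e+01, 9.50988566e+01,
       9.72914383e-04, 8.99996876e+01]), 'qd': array([ 0.03958145, -0.05955139, -0.07275767, -0.06597374,  0.02413322,
       -0.131083  ]), 'joint_efforts': array([-4.31494072e-04, -5.20044780e+01,  4.64845204e+01,  9.75026196e-04,
       -1.03464799e-04, -2.64010578e-05]), 'ee_pos': array([0.16663553, 0.52416028, 0.22750167]), 'tcp_rot': array([ 1.79997615e+02, -9.72901382e-04,  1.62363847e+02]), 'wrist_force': array([-0.0326245 , -0.79972449, -0.08516672]), 'torque': array([ 0.01348404, -0.03625354,  0.01654024]), 'opening': 0.08529714095534394}
```

Run:
```python
import cv2
a=cv2.imread('pics/scene0.png'); b=cv2.imread('pics/top0.png')
cv2.imwrite('pics/s0c.png',cv2.resize(a[150:310,260:460],None,fx=3.7,fy=3.7,interpolation=cv2.INTER_CUBIC))
cv2.imwrite('pics/t0c.png',cv2.resize(b[140:300,190:390],None,fx=3.7,fy=3.7,interpolation=cv2.INTER_CUBIC))
```

```text
(no output)
```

View pics/scene0.png

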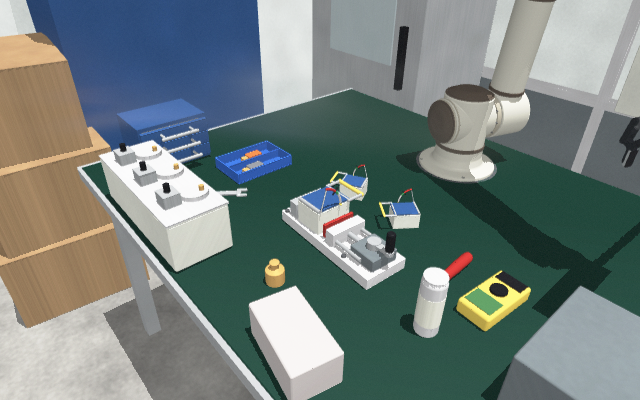

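View pics/top0.png

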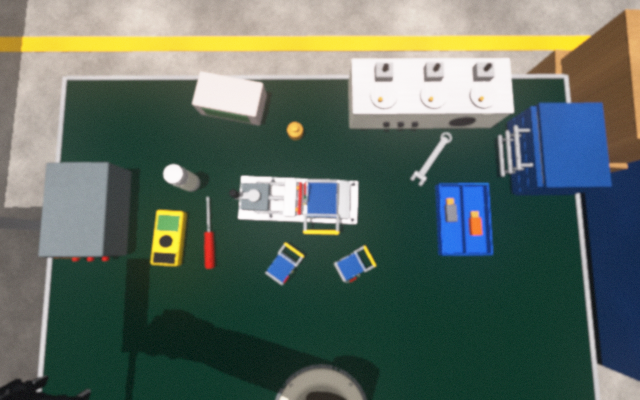

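```bash
sleep 1
```

```text
(no output)
```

View pics/s0c.png

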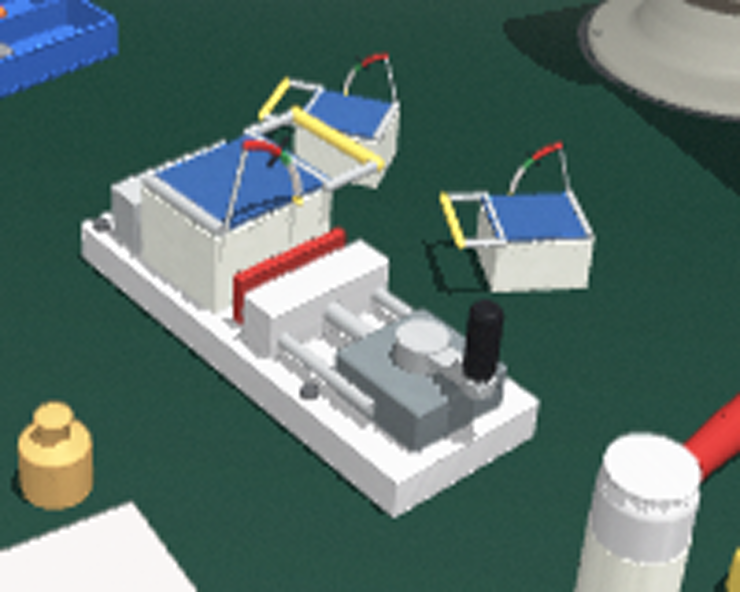

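View pics/t0c.png

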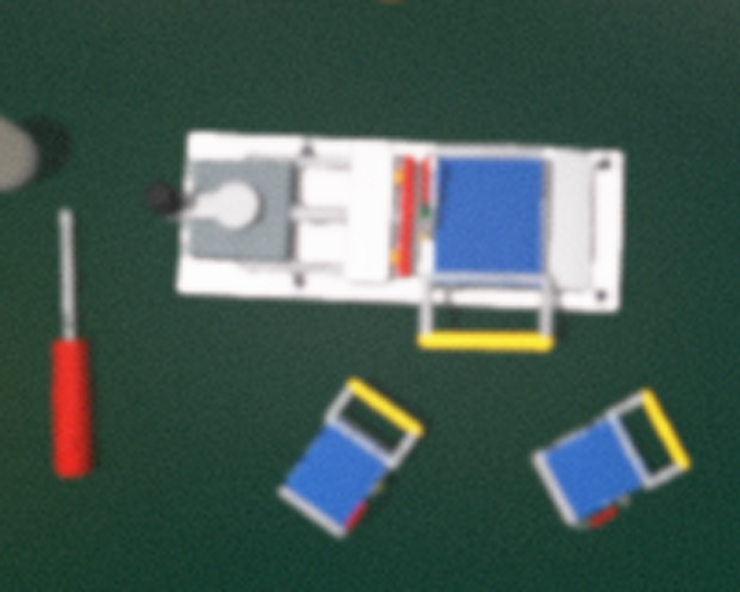

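```bash
cat >> h.py <<'E'
import pickle
def proj(p,X):
    c=np.atleast_2d(X)@np.asarray(p['R']).T+np.asarray(p['t'])
    return np.c_[p['fx']*c[:,0]/c[:,2]+p['cx'],p['fy']*c[:,1]/c[:,2]+p['cy']]
def tri(ps,uvs):
    A=[];b=[]
    for p,uv in zip(ps,uvs):
        R=np.asarray(p['R']);t=np.asarray(p['t'])
        for k,(f,c) in enumerate(((p['fx'],p['cx']),(p['fy'],p['cy']))):
            m=(uv[k]-c)/f
            A.append(R[k]-m*R[2]); b.append(m*t[2]-t[k])
    A=np.array(A);b=np.array(b);x=np.linalg.lstsq(A,b,rcond=None)[0]
    return x,np.abs(A@x-b).max()
def vw(v,X):
    X=np.atleast_2d(np.asarray(X,float));a=v[2];c,s=np.cos(a),np.sin(a)
    return np.c_[v[0]+c*X[:,0]-s*X[:,1],v[1]+s*X[:,0]+c*X[:,1],X[:,2]]
E
python3 - <<'E'
from h import *
from scipy.optimize import least_squares
S=pickle.load(open('scene0.pkl','rb'));T=pickle.load(open('top0.pkl','rb'))
for p in (S,T): print('cam',np.round(-np.asarray(p['R']).T@p['t'],3))
f=3.7
so=lambda u,v:(260+u/f,150+v/f); to=lambda u,v:(190+u/f,140+v/f)
so=lambda u,v:(260+(u+.5)/f-.5,150+(v+.5)/f-.5); to=lambda u,v:(190+(u+.5)/f-.5,140+(v+.5)/f-.5)
pts=[(.06,-.105,.03),(.06,.225,.03),(-.06,.225,.03)]
us=[so(82,222),so(395,487),so(537,400)]
ptt=[(.06,.225,.03),(.06,-.105,.03),(-.06,.225,.03),(-.06,-.105,.03)]
ut=[to(190,133),to(622,152),to(178,292),to(620,310)]
def r(v): return np.r_[(proj(S,vw(v,pts))-us).ravel(),(proj(T,vw(v,ptt))-ut).ravel()]
q=least_squares(r,[.55,.05,0]);v=q.x
print(v[:2],np.degrees(v[2]));print(np.round(q.fun.reshape(-1,2),1).tolist())
np.save('v.npy',v)
k,e=tri([S,T],[so(484,306),to(160,197)]);print('knobtop',k,e)
print('axis',vw(v,(0,.178,0)))
h,e=tri([S,T],[so(422,335),to(234,203)]);print('hub',h,e)
for n,a,b in (('bar+y',(295,115),(420,341)),('bar-y',(378,163),(551,343))):
    print(n,tri([S,T],[so(*a),to(*b)]))
# overlay
for p,n,(x0,y0),w in ((S,'s',(260,150),0),(T,'t',(190,140),0)):
    im=cv2.imread('pics/'+n+'0c.png')
    for a in ([(.06,-.105,.03),(.06,.225,.03),(-.06,.225,.03),(-.06,-.105,.03)],[(.045,-.05,.072),(-.045,-.05,.072),(-.045,-.08,.072),(.045,-.08,.072)],[(.0375,.1405,.065),(-.0375,.1405,.065),(-.0375,.2155,.065),(.0375,.2155,.065)]):
        uv=((proj(p,vw(v,a))-(x0,y0)+.5)*f-.5).astype(int)
        cv2.polylines(im,[uv],True,(0,255,255),1)
    cv2.imwrite('pics/'+n+'0o.png',im)
E
```

```text
cam [1.183 0.672 0.683]
cam [0.447 0.004 1.051]
[ 0.57554022 -0.00236049] -3.2972458162911247
[[-0.8, -0.9], [-0.1, -2.4], [0.4, -1.0], [-0.6, -0.5], [-0.4, 0.0], [-0.5, -1.0], [-1.4, -0.3]]
knobtop [0.58410599 0.21789503 0.12246335] 0.00022077363628833502
axis [[0.58577807 0.17534484 0.        ]]
hub [0.58568092 0.17549572 0.07663337] 0.0007269981593162611
bar+y (array([0.50434247, 0.01873514, 0.12587001]), np.float64(0.029588662117820463))
bar-y (array([ 0.46182568, -0.02727934,  0.05581454]), np.float64(0.03362860445295757))
```

View pics/s0o.png

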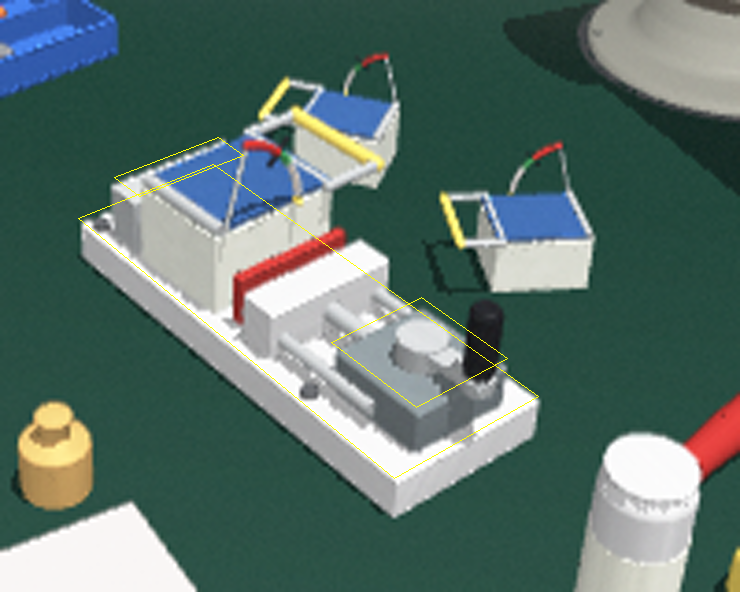

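View pics/t0o.png

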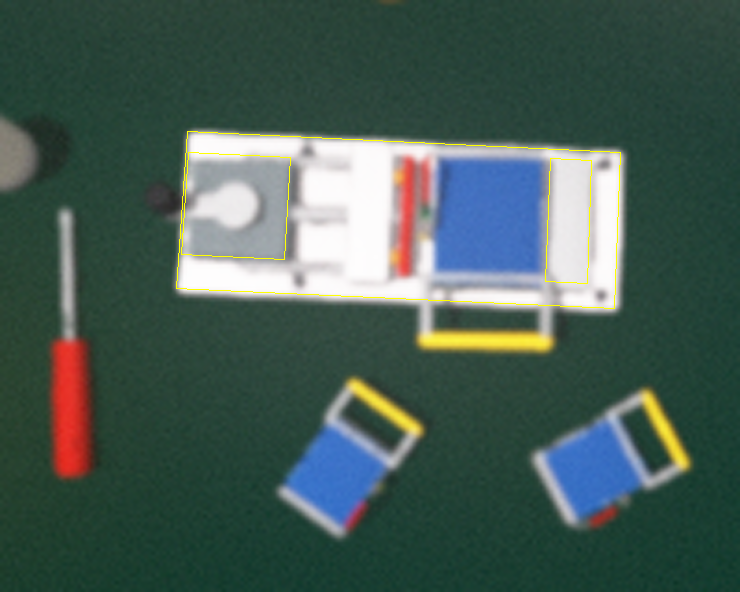

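```bash
cat >> h.py <<'E'
from scipy.spatial.transform import Rotation as Ro
def plan(o,pos,yaw,n,roll=180.):
    """rows in tool frame from measured pose to world pos, yaw (tool down)"""
    p=np.array(o['ee_pos'])*1000 if isinstance(o,dict) else np.array(o[0])
    y=o['tcp_rot'][2] if isinstance(o,dict) else o[1]
    d=(np.array(pos)*1000-p)/n; dy=(yaw-y+180)%360-180
    out=[]
    for i in range(n):
        R=Ro.from_euler('xyz',[180,0,y+dy*i/n],degrees=True)
        t=R.inv().apply(d)
        out.append([*np.round(t,1).tolist(),0,0,round(-np.radians(dy)/n,4)])
    return out
E
python3 - <<'E'
from h import *
S=pickle.load(open('scene0.pkl','rb'));T=pickle.load(open('top0.pkl','rb'));v=np.load('v.npy')
f=3.7
so=lambda u,v:(260+(u+.5)/f-.5,150+(v+.5)/f-.5); to=lambda u,v:(190+(u+.5)/f-.5,140+(v+.5)/f-.5)
for n,a,b in (('bar+y',(378,163),(420,341)),('bar-y',(295,115),(551,343))):
    print(n,tri([S,T],[so(*a),to(*b)]))
# red mask
for p,n,roi in ((S,'s',(315,200,45,45)),(T,'t',(290,175,25,45))):
    x,y,w,h=roi
    c=p['color'][y:y+h,x:x+w].astype(int)
    red=c[...,0]-np.maximum(c[...,1],c[...,2])
    im=cv2.resize(p['color'][y:y+h,x:x+w][...,::-1],None,fx=12,fy=12,interpolation=cv2.INTER_NEAREST)
    for th in (0,2,4,6,8,10):  # crank angles /gap
        pass
    for gap,col in ((.106,(0,255,255)),(.102,(255,255,0)),(.098,(0,255,0))):
        for z in (.07,):
            uv=((proj(p,vw(v,[(-.045,-.05+gap,z),(.045,-.05+gap,z)]))-(x,y)+.5)*12-.5).astype(int)
            cv2.line(im,tuple(map(int,uv[0])),tuple(map(int,uv[1])),col,1)
    cv2.imwrite('pics/pad_'+n+'.png',im)
    if n=='t':
        for r in range(6,40,3): print(y+r,red[r].tolist())
o=bot.get_obs()
print(plan(o,(.584,.2205,.19),86.7,14))
for l in ['cleaner','screwdriver','weight','meter']:
    pass
E
```

```text
bar+y (array([0.48509622, 0.04018747, 0.09182069]), np.float64(0.0005487910052465739))
bar-y (array([ 0.48110849, -0.05038281,  0.08729604]), np.float64(0.002001490584168486))
181 [2, 2, 1, 2, 2, 3, 5, 6, 13, 23, 26, 18, 8, 5, 8, 15, 13, 5, -4, -11, -10, -10, -9, -10, -10]
184 [1, 1, 1, 1, 2, 4, 9, 19, 47, 102, 139, 114, 62, 61, 96, 90, 39, -3, -47, -87, -96, -110, -118, -121, -121]
187 [1, 2, 2, 1, 3, 7, 31, 56, 81, 125, 150, 114, 61, 63, 102, 100, 37, -23, -76, -94, -85, -101, -114, -123, -125]
190 [1, 1, 1, 2, 2, 7, 17, 43, 84, 133, 155, 117, 60, 60, 98, 89, 28, -23, -60, -79, -99, -112, -120, -124, -126]
193 [2, 1, 1, 1, 2, 5, 8, 34, 86, 138, 156, 116, 60, 53, 85, 75, 24, -18, -47, -74, -97, -117, -121, -123, -125]
196 [1, 1, 1, 2, 3, 4, 7, 32, 88, 144, 155, 113, 46, 10, -7, -11, -15, -27, -56, -91, -118, -123, -122, -123, -123]
199 [1, 1, 1, 2, 4, 4, 9, 31, 83, 136, 138, 85, 30, 5, -6, -9, -12, -32, -57, -94, -115, -121, -126, -122, -122]
202 [1, 1, 1, 2, 3, 8, 14, 45, 101, 143, 130, 72, 26, 16, 14, 9, -8, -50, -93, -117, -123, -125, -123, -123, -121]
205 [1, 1, 1, 1, 3, 6, 23, 
[... 367 characters left out ...]
11, 6, 3, 2, -11, -23, -28, -32, -33, -31, -33, -30, -31]
[[-35.0, -11.6, 2.7, 0, 0, np.float64(0.0943)], [-35.9, -8.3, 2.7, 0, 0, np.float64(0.0943)], [-36.5, -4.9, 2.7, 0, 0, np.float64(0.0943)], [-36.8, -1.4, 2.7, 0, 0, np.float64(0.0943)], [-36.8, 2.1, 2.7, 0, 0, np.float64(0.0943)], [-36.5, 5.5, 2.7, 0, 0, np.float64(0.0943)], [-35.8, 8.9, 2.7, 0, 0, np.float64(0.0943)], [-34.8, 12.3, 2.7, 0, 0, np.float64(0.0943)], [-33.5, 15.5, 2.7, 0, 0, np.float64(0.0943)], [-31.9, 18.6, 2.7, 0, 0, np.float64(0.0943)], [-30.0, 21.5, 2.7, 0, 0, np.float64(0.0943)], [-27.8, 24.2, 2.7, 0, 0, np.float64(0.0943)], [-25.4, 26.7, 2.7, 0, 0, np.float64(0.0943)], [-22.8, 29.0, 2.7, 0, 0, np.float64(0.0943)]]
```

```bash
python3 -c "
import cv2,numpy as np
a=cv2.imread('pics/pad_s.png');b=cv2.imread('pics/pad_t.png')
h=max(a.shape[0],b.shape[0]);o=np.zeros((h,a.shape[1]+b.shape[1],3),np.uint8);o[:a.shape[0],:a.shape[1]]=a;o[:b.shape[0],a.shape[1]:]=b
cv2.imwrite('pics/pad.png',cv2.resize(o,None,fx=.9,fy=.9))"
```

```text
(no output)
```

View pics/pad.png

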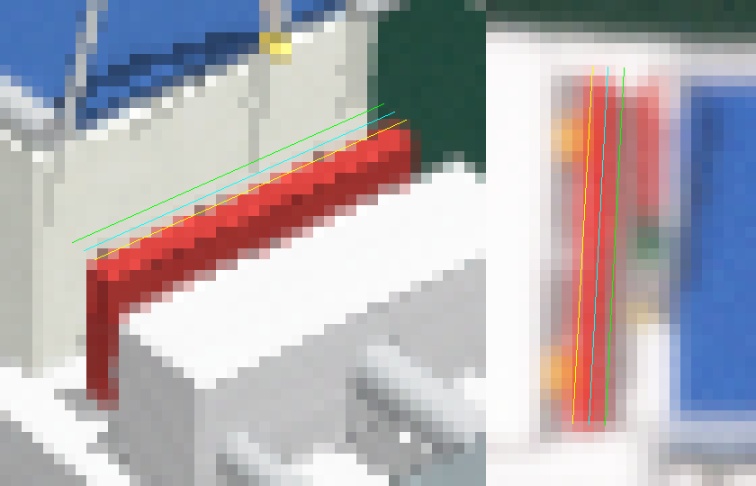

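Emit:
servo_tool:
  motion:
    - [[-35,-11.6,2.7,0,0,0.0943],[-35.9,-8.3,2.7,0,0,0.0943],[-36.5,-4.9,2.7,0,0,0.0943],[-36.8,-1.4,2.7,0,0,0.0943],[-36.8,2.1,2.7,0,0,0.0943]]
  gripper: 60
  newtons: 60

```text
time: 1.3
ee_pos: [0.3166, 0.4148, 0.214]
tcp_rot: [180.0, -0.0, 135.1]
wrist_force: [0.2, 1.2, 0.6]
opening: 0.0599
```

Emit:
servo_tool:
  motion:
    - [[-36.5,5.5,2.7,0,0,0.0943],[-35.8,8.9,2.7,0,0,0.0943],[-34.8,12.3,2.7,0,0,0.0943],[-33.5,15.5,2.7,0,0,0.0943],[-31.9,18.6,2.7,0,0,0.0943]]

```text
time: 1.8
ee_pos: [0.466, 0.3061, 0.2005]
tcp_rot: [180.0, -0.0, 108.1]
wrist_force: [0.8, 1.5, 0.3]
opening: 0.0599
```

Emit:
servo_tool:
  motion:
    - [[-30,21.5,2.7,0,0,0.0943],[-27.8,24.2,2.7,0,0,0.0943],[-25.4,26.7,2.7,0,0,0.0943],[-22.8,29,2.7,0,0,0.0943],[0,0,0,0,0,0]]

```text
time: 2.3
ee_pos: [0.5866, 0.2176, 0.1882]
tcp_rot: [-180.0, 0.1, 86.3]
wrist_force: [0.1, 0.2, -0.3]
opening: 0.0605
```

Run:
```python
from h import *
o=bot.get_obs(); print(o['ee_pos'],o['tcp_rot'])
s=bot.camera('scene');t=bot.camera('top')
a=cv2.resize(s['color'][170:290,340:440],None,fx=4,fy=4,interpolation=cv2.INTER_CUBIC)
b=cv2.resize(t['color'][150:270,190:290],None,fx=4,fy=4,interpolation=cv2.INTER_CUBIC)
cv2.imwrite('pics/k1.png',np.hstack([a,b])[...,::-1])
```

```text
[0.58661743 0.2176495  0.18817544] [-1.79955808e+02  6.56353382e-02  8.63416599e+01]
```

View pics/k1.png

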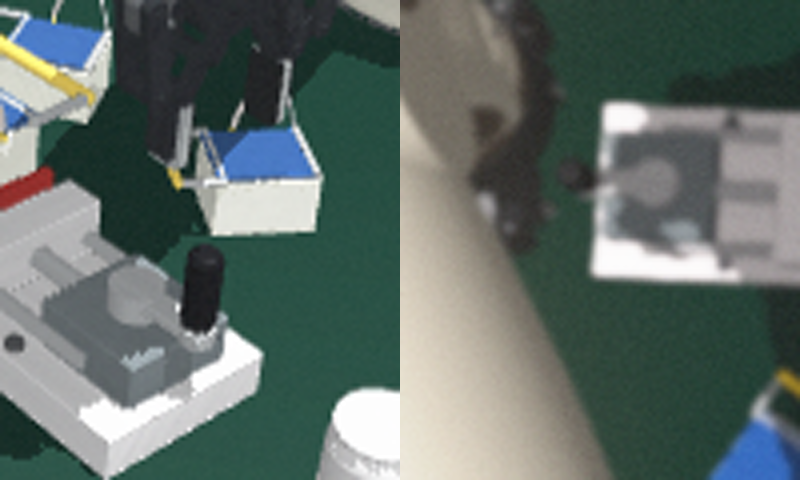

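Run:
```python
from h import *
S=pickle.load(open('scene0.pkl','rb'))
for z in (.188,.169,.1225,.1):
    print(z,((proj(S,[(.5866,.2176,z),(.5866+.03,.2176,z),(.5866-.03,.2176,z)])-(340,170)+.5)*4-.5).round().tolist())
o=bot.get_obs()
print(plan(o,(.584,.2205,.145),86.7,2), plan(([584,220.5,145],86.7),(.584,.2205,.104),86.7,3))
```

```text
0.188 [[212.0, 149.0], [172.0, 171.0], [251.0, 128.0]]
0.169 [[208.0, 180.0], [168.0, 202.0], [247.0, 158.0]]
0.1225 [[199.0, 252.0], [160.0, 275.0], [237.0, 230.0]]
0.1 [[195.0, 286.0], [157.0, 309.0], [232.0, 264.0]]
[[0.3, -0.2, 22.1, 0, 0, np.float64(-0.0003)], [0.3, -0.2, 22.1, 0, 0, np.float64(-0.0003)]] [[0.0, -0.0, 13.7, 0, 0, np.float64(-0.0)], [0.0, -0.0, 13.7, 0, 0, np.float64(-0.0)], [0.0, -0.0, 13.7, 0, 0, np.float64(-0.0)]]
```

Emit:
servo_tool:
  motion:
    - [[0,0,22,0,0,0],[0,0,22,0,0,0],[0,0,20,0,0,0],[0,0,20,0,0,0],[0,0,0,0,0,0]]

```text
time: 2.9
ee_pos: [0.5821, 0.2209, 0.1032]
tcp_rot: [-179.8, 0.1, 86.8]
wrist_force: [-0.2, -0.3, -0.8]
opening: 0.0597
```

Emit:
servo_tool:
  motion:
    - [[0,0,0,0,0,0],[0,0,0,0,0,0],[0,0,0,0,0,0],[0,0,0,0,0,0]]
  gripper: 0
  newtons: 60

```text
time: 3.3
ee_pos: [0.5848, 0.2209, 0.1075]
tcp_rot: [179.9, -0.1, 86.7]
wrist_force: [-0.7, 0.5, 6.4]
opening: 0.0172
```

Run:
```python
from h import *
o=bot.get_obs(); print(o['time'],o['ee_pos'],o['tcp_rot'],o['wrist_force'],o['torque'],o['opening'])
s=bot.camera('scene')
a=cv2.resize(s['color'][170:290,340:440],None,fx=5,fy=5,interpolation=cv2.INTER_CUBIC)
cv2.imwrite('pics/k2.png',a[...,::-1])
```

```text
3.3 [0.58479709 0.22085487 0.10754179] [ 1.79862496e+02 -7.62338708e-02  8.67333054e+01] [-0.65610773  0.50009697  6.43502378] [ 0.20105039  0.11758143 -0.0278349 ] 0.01718528396384689
```

View pics/k2.png

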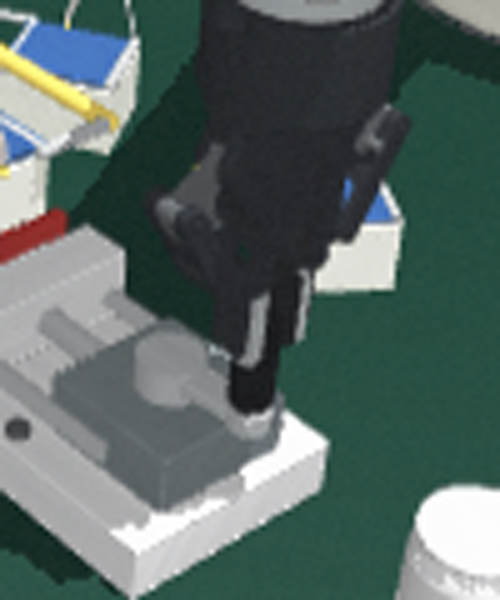

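Run:
```python
import numpy as np
a0=np.radians(92.2-86.7); r=45
def P(t): return np.array([r*np.cos(a0-t),-r*np.sin(a0-t)])  # tool x, tool y(=cw side)
ts=np.r_[np.arange(0,1.01,.2),np.arange(1.3,7.4,.3)]
c=np.zeros(2)
for i in range(1,len(ts)):
    d=np.round(P(ts[i])-P(0)-c,1); c+=d; print(round(ts[i],1),d.tolist())
```

```text
0.2 [-0.0, 9.0]
0.4 [-1.9, 8.8]
0.6 [-3.5, 8.2]
0.8 [-5.1, 7.4]
1.0 [-6.5, 6.3]
1.3 [-11.7, 6.6]
1.6 [-13.1, 2.9]
1.9 [-13.4, -1.1]
2.2 [-12.5, -5.0]
2.5 [-10.4, -8.5]
2.8 [-7.5, -11.2]
3.1 [-3.8, -12.9]
3.4 [0.2, -13.5]
3.7 [4.1, -12.8]
4.0 [7.8, -11.0]
4.3 [10.6, -8.2]
4.6 [12.6, -4.7]
4.9 [13.4, -0.8]
5.2 [13.1, 3.2]
5.5 [11.5, 7.0]
5.8 [9.0, 10.0]
6.1 [5.6, 12.2]
6.4 [1.7, 13.3]
6.7 [-2.3, 13.3]
7.0 [-6.1, 12.0]
7.3 [-9.4, 9.6]
```

Emit:
servo_tool:
  motion:
    - [[0,9,0,0,0,0],[-1.9,8.8,0,0,0,0],[-3.5,8.2,0,0,0,0],[-5.1,7.4,0,0,0,0],[-6.5,6.3,0,0,0,0]]

```text
time: 3.85
ee_pos: [0.6231, 0.2012, 0.1074]
tcp_rot: [180.0, -0.0, 86.7]
wrist_force: [-7.0, -0.9, 10.6]
opening: 0.017
```

Run:
```python
from h import *
o=bot.get_obs(); print(o['time'],o['ee_pos'],o['tcp_rot'],o['wrist_force'],o['torque'],o['opening'])
p=o['ee_pos']; c=np.array([.5857,.1755]); d=p[:2]-c; print(np.hypot(*d),np.degrees(np.arctan2(d[1],d[0])))
s=bot.camera('scene')
a=cv2.resize(s['color'][170:290,340:440],None,fx=5,fy=5,interpolation=cv2.INTER_CUBIC)
cv2.imwrite('pics/k3.png',a[...,::-1])
```

```text
3.85 [0.62310263 0.20117271 0.10741846] [ 1.79960176e+02 -3.76409784e-02  8.67417656e+01] [-6.98206528 -0.91516733 10.63833762] [-0.26065916  1.63573135  0.04872722] 0.017005587869983498
0.045365673363204635 34.4652308725414
```

View pics/k3.png

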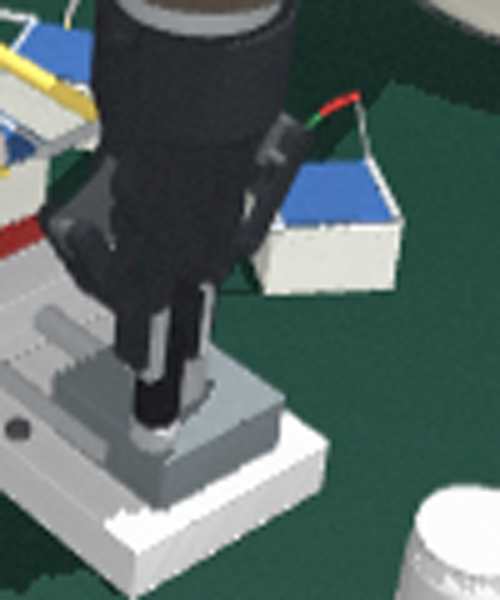

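Emit:
servo_tool:
  motion:
    - [[-11.7,6.6,0,0,0,0],[-13.1,2.9,0,0,0,0],[-13.4,-1.1,0,0,0,0],[-12.5,-5,0,0,0,0],[-10.4,-8.5,0,0,0,0]]

```text
time: 4.4
ee_pos: [0.6149, 0.1412, 0.1075]
tcp_rot: [179.9, -0.2, 86.8]
wrist_force: [-1.5, 8.3, 7.4]
opening: 0.0174
```

Emit:
servo_tool:
  motion:
    - [[-7.5,-11.2,0,0,0,0],[-3.8,-12.9,0,0,0,0],[0.2,-13.5,0,0,0,0],[4.1,-12.8,0,0,0,0],[7.8,-11,0,0,0,0]]

```text
time: 4.9
ee_pos: [0.5537, 0.144, 0.1075]
tcp_rot: [179.8, 0.0, 86.7]
wrist_force: [1.9, -2.6, 6.6]
opening: 0.017
```

Run:
```python
from h import *
o=bot.get_obs(); print(o['time'],o['ee_pos'],o['tcp_rot'],o['wrist_force'],o['torque'],o['opening'])
p=o['ee_pos']; c=np.array([.5857,.1755]); d=p[:2]-c; print(np.hypot(*d),np.degrees(np.arctan2(d[1],d[0])))
s=bot.camera('scene');t=bot.camera('top'); pickle.dump((s,t),open('k4.pkl','wb'))
a=cv2.resize(s['color'][165:290,280:420],None,fx=4,fy=4,interpolation=cv2.INTER_CUBIC)
b=cv2.resize(t['color'][165:290,280:340],None,fx=4,fy=4,interpolation=cv2.INTER_CUBIC)
cv2.imwrite('pics/k4.png',np.hstack([a,b])[...,::-1])
```

```text
4.9 [0.55369832 0.14397699 0.10751254] [1.79802401e+02 4.28454527e-02 8.66527123e+01] [ 1.92446345 -2.55498993  6.63477443] [-0.51342359 -0.65099916  0.0159785 ] 0.016984261106550706
0.04492001325661839 -135.4317227719888
```

View pics/k4.png

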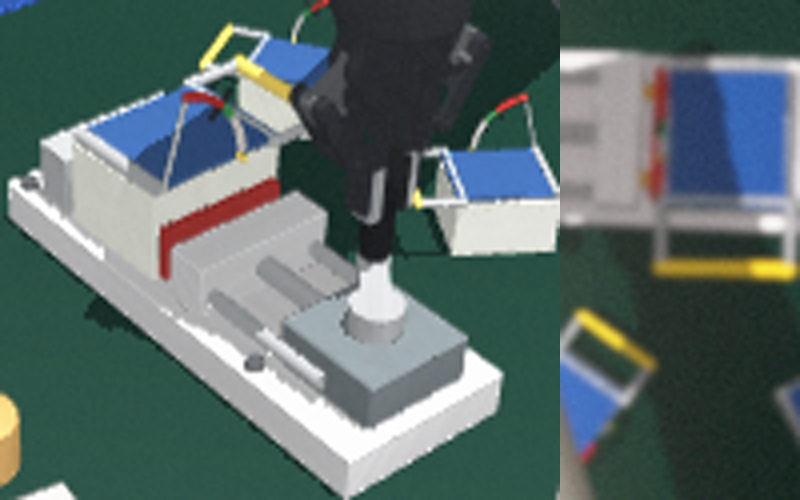

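Emit:
servo_tool:
  motion:
    - [[10.6,-8.2,0,0,0,0],[12.6,-4.7,0,0,0,0],[13.4,-0.8,0,0,0,0],[13.1,3.2,0,0,0,0],[11.5,7,0,0,0,0]]

```text
time: 5.5
ee_pos: [0.5527, 0.2068, 0.1075]
tcp_rot: [180.0, -0.0, 86.7]
wrist_force: [-2.4, -2.8, 8.4]
opening: 0.017
```

Run:
```python
from h import *
o=bot.get_obs(); print(o['time'],o['ee_pos'],o['tcp_rot'],o['wrist_force'],o['torque'],o['opening'])
p=o['ee_pos']; c=np.array([.5857,.1755]); d=p[:2]-c; print(np.hypot(*d),np.degrees(np.arctan2(d[1],d[0])))
s=bot.camera('scene');t=bot.camera('top'); pickle.dump((s,t),open('k5.pkl','wb'))
a=cv2.resize(s['color'][165:265,280:380],None,fx=5,fy=5,interpolation=cv2.INTER_CUBIC)
b=cv2.resize(t['color'][165:265,290:350],None,fx=5,fy=5,interpolation=cv2.INTER_CUBIC)
cv2.imwrite('pics/k5.png',np.hstack([a,b])[...,::-1])
```

```text
5.5 [0.55270847 0.20679644 0.10748384] [ 1.79973173e+02 -4.63498294e-02  8.67477462e+01] [-2.44125652 -2.84162157  8.36540973] [-0.61036309  0.46140724  0.06368856] 0.017048345919601287
0.04547425862081526 136.51037034291116
```

View pics/k5.png

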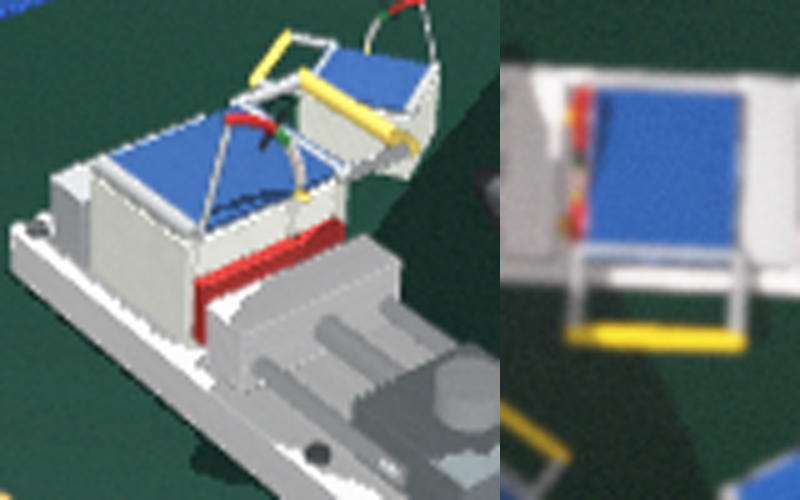

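```bash
cat >> h.py <<'E'
def prof(p,v,ys,xs,z):
    out=[]
    im=p['color'].astype(np.float32)
    for y in ys:
        uv=proj(p,vw(v,[(x,y,z) for x in xs])).astype(np.float32)
        c=cv2.remap(im,uv[:,0:1],uv[:,1:2],cv2.INTER_LINEAR)[:,0]
        rr=c[:,0]/(c.sum(1)+1); out.append(rr.mean())
    return np.array(out)
E
python3 - <<'E'
from h import *
v=np.load('v.npy')
S=pickle.load(open('scene0.pkl','rb'));T=pickle.load(open('top0.pkl','rb'))
k4=pickle.load(open('k4.pkl','rb'));k5=pickle.load(open('k5.pkl','rb'))
ys=np.arange(.0,.09,.001);
for n,z,xs,ps in (('s',.07,np.arange(-.035,.036,.005),(S,k4[0],k5[0])),('t',.07,np.arange(-.042,-.0,.005),(T,k4[1],k5[1]))):
    pr=[prof(p,v,ys,xs,z) for p in ps]
    for q in pr:
        q=q-np.median(q); print(n,'peak y',ys[q.argmax()],'centroid',(ys*np.clip(q-.5*q.max(),0,1)).sum()/np.clip(q-.5*q.max(),0,1).sum(),
          'edges',[round(float(np.interp(0,[q[i]-.5*q.max(),q[i+1]-.5*q.max()][::1] if q[i+1]>q[i] else [q[i+1]-.5*q.max(),q[i]-.5*q.max()],[ys[i],ys[i+1]] if q[i+1]>q[i] else [ys[i+1],ys[i]])),4) for i in range(len(q)-1) if (q[i]-.5*q.max())*(q[i+1]-.5*q.max())<0])
E
```

```text
s peak y 0.061 centroid 0.06432399926487795 edges [0.0562, 0.0726]
s peak y 0.053 centroid 0.05252004549394416 edges [0.0445, 0.0611]
s peak y 0.05 centroid 0.04755512605851206 edges [0.0394, 0.0561]
t peak y 0.053 centroid 0.05300245513142485 edges [0.0487, 0.0578]
t peak y 0.042 centroid 0.041467161366211445 edges [0.0371, 0.0461]
t peak y 0.037 centroid 0.03799539183679463 edges [0.0339, 0.0425]
```

Emit:
servo_tool:
  motion:
    - [[9,10,0,0,0,0],[0,0,0,0,0,0]]

```text
time: 5.8
ee_pos: [0.565, 0.2158, 0.1076]
tcp_rot: [179.8, -0.1, 86.8]
wrist_force: [0.4, 3.3, 7.7]
opening: 0.0167
```

Emit:
servo_tool:
  motion:
    - [[5.6,12.2,0,0,0,0],[0,0,0,0,0,0]]

```text
time: 6.0
ee_pos: [0.5778, 0.2202, 0.1075]
tcp_rot: [179.8, -0.1, 86.7]
wrist_force: [1.2, 1.7, 6.9]
opening: 0.0167
```

Emit:
servo_tool:
  motion:
    - [[1.7,13.3,0,0,0,0],[0,0,0,0,0,0]]

```text
time: 6.2
ee_pos: [0.5912, 0.2206, 0.1076]
tcp_rot: [179.8, -0.1, 86.7]
wrist_force: [2.2, 0.3, 6.8]
opening: 0.0172
```

Run:
```python
from h import *
s=bot.camera('scene');t=bot.camera('top'); pickle.dump((s,t),open('k6.pkl','wb'))
o=bot.get_obs(); print(o['time'],o['ee_pos'],o['wrist_force'],o['opening'])
a=cv2.resize(s['color'][165:265,280:380],None,fx=5,fy=5,interpolation=cv2.INTER_CUBIC)
b=cv2.resize(t['color'][165:265,290:350],None,fx=5,fy=5,interpolation=cv2.INTER_CUBIC)
cv2.imwrite('pics/k6.png',np.hstack([a,b])[...,::-1])
c=np.array([.5857,.1755])
for p,f in (((.5527,.2068),(-2.44,-2.84)),(o['ee_pos'][:2],o['wrist_force'][:2])):
    d=np.array(p)-c;a=np.arctan2(d[1],d[0]);print(np.hypot(*d),np.degrees(a),'drag',-np.dot(f,(np.sin(a),-np.cos(a))),'rad',np.dot(f,(np.cos(a),np.sin(a))))
v=np.load('v.npy')
ys=np.arange(.0,.09,.001);q=prof(s,v,ys,np.arange(-.035,.036,.005),.07);q=q-np.median(q)
print([(round(float(y),3),round(float(k),2)) for y,k in zip(ys,q) if k>.05])
```

```text
6.3 [0.5910651  0.2205476  0.10754628] [3.07339957 0.21538315 6.66075643] 0.016564775521636523
0.04548285391221623 136.51446562821494 drag 3.7396949700712416 rad -0.1840693641643136
0.04536596643970604 83.20815402091107 drag -3.026359744527684 rad 0.5773400604428721
[(0.035, 0.07), (0.036, 0.12), (0.037, 0.17), (0.038, 0.23), (0.039, 0.26), (0.04, 0.28), (0.041, 0.28), (0.042, 0.28), (0.043, 0.28), (0.044, 0.28), (0.045, 0.28), (0.046, 0.28), (0.047, 0.28), (0.048, 0.28), (0.049, 0.27), (0.05, 0.25), (0.051, 0.22), (0.052, 0.18), (0.053, 0.13), (0.054, 0.09), (0.055, 0.06)]
```

View pics/k6.png

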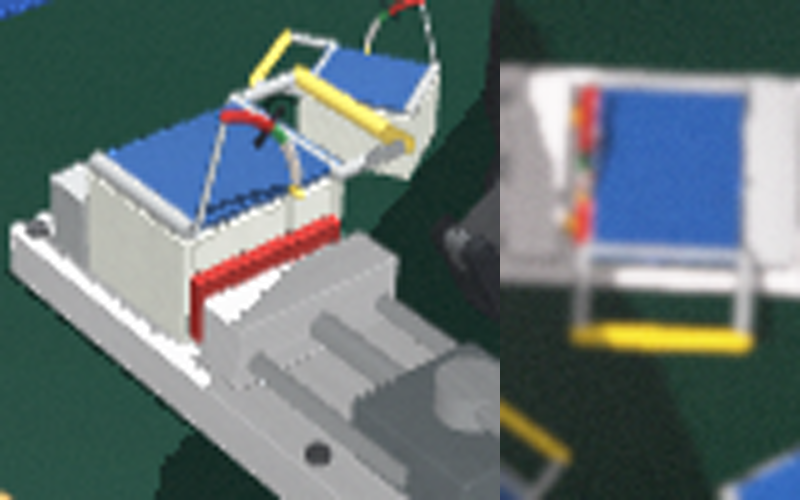

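Emit:
servo_tool:
  motion:
    - [[-2.3,13.3,0,0,0,0],[-6.1,12,0,0,0,0]]

```text
time: 6.5
ee_pos: [0.6145, 0.2108, 0.1075]
tcp_rot: [179.9, -0.0, 86.8]
wrist_force: [-7.6, -3.8, 10.2]
opening: 0.0171
```

```bash
cat >> h.py <<'E'
def chk(n,pic=True):
    v=np.load('v.npy')
    o=bot.get_obs()
    s=bot.camera('scene');t=bot.camera('top'); pickle.dump((s,t),open(n+'.pkl','wb'))
    c=np.array([.5857,.1755]); d=o['ee_pos'][:2]-c; a=np.arctan2(d[1],d[0]); f=o['wrist_force'][:2]
    print(o['time'],o['ee_pos'].round(4),o['wrist_force'].round(1),'r',np.hypot(*d).round(4),'ang',np.degrees(a).round(1),'drag',-np.dot(f,(np.sin(a),-np.cos(a))).round(2),'rad',np.dot(f,(np.cos(a),np.sin(a))).round(2))
    edges(s,v)
    A=cv2.resize(s['color'][165:265,280:380],None,fx=5,fy=5,interpolation=cv2.INTER_CUBIC)
    B=cv2.resize(t['color'][165:265,290:350],None,fx=5,fy=5,interpolation=cv2.INTER_CUBIC)
    cv2.imwrite('pics/'+n+'.png',np.hstack([A,B])[...,::-1])
def edges(s,v):
    ys=np.arange(.0,.09,.0005);q=prof(s,v,ys,np.arange(-.035,.036,.005),.07);q=q-np.median(q)
    i=np.where(q>.14)[0]; print('pad edges',ys[i[0]],ys[i[-1]])
    # end profiles: bar: yellow centroid in top and scene
E
python3 - <<'E'
from h import *
chk('k7')
v=np.load('v.npy')
for n in ('k4','k5','k6'): edges(pickle.load(open(n+'.pkl','rb'))[0],v)
for n in ('k4','k5','k6','k7'):
    s,t=pickle.load(open(n+'.pkl','rb'))
    for p,(x0,x1,y0,y1) in ((s,(335,370,175,200)),(t,(300,345,225,240))):
        c=p['color'][y0:y1,x0:x1].astype(int); m=(np.minimum(c[...,0],c[...,1])-c[...,2]>60)
        yy,xx=np.nonzero(m); print(n,m.sum(),xx.mean()+x0,yy.mean()+y0,xx.min()+x0,xx.max()+x0)
E
```

```text
6.5 [0.6145 0.2108 0.1075] [-7.6 -3.8 10.2] r 0.0456 ang 50.8 drag 3.52 rad -7.77
pad edges 0.035500000000000004 0.051500000000000004
pad edges 0.0445 0.061
pad edges 0.0395 0.056
pad edges 0.0365 0.0525
k4 60 344.73333333333335 183.3 335 353
k4 147 322.15646258503403 231.74149659863946 304 339
k5 98 350.16326530612247 186.3469387755102 335 363
k5 175 321.48 232.06285714285715 303 338
k6 99 349.3838383838384 185.84848484848484 335 362
k6 175 322.8514285714286 232.10857142857142 305 340
k7 94 348.97872340425533 185.60638297872342 335 362
k7 167 323.7544910179641 232.16167664670658 305 340
```

View pics/k7.png

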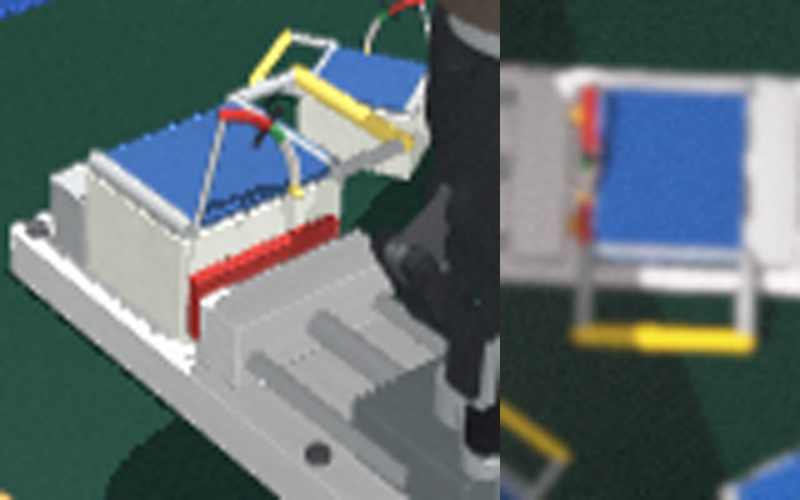

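Emit:
servo_tool:
  motion:
    - [[-9.4,9,0,0,0,0],[-11.8,6,0,0,0,0]]

```text
time: 6.8
ee_pos: [0.6287, 0.1893, 0.1075]
tcp_rot: [179.9, -0.1, 86.8]
wrist_force: [-4.6, 2.7, 8.3]
opening: 0.017
```

Run:
```python
from h import *
chk('k8')
for n in ('k8',):
    s,t=pickle.load(open(n+'.pkl','rb'))
    for p,(x0,x1,y0,y1) in ((s,(335,370,175,200)),(t,(300,345,225,240))):
        c=p['color'][y0:y1,x0:x1].astype(int); m=(np.minimum(c[...,0],c[...,1])-c[...,2]>60)
        yy,xx=np.nonzero(m); print(n,m.sum(),xx.mean()+x0,yy.mean()+y0,xx.min()+x0,xx.max()+x0)
```

```text
6.8 [0.6287 0.1893 0.1075] [-4.6  2.7  8.3] r 0.0451 ang 17.8 drag 4.0 rad -3.59
pad edges 0.0365 0.0485
k8 58 344.5 182.9655172413793 335 351
k8 159 323.9119496855346 232.13836477987422 305 340
```

View pics/k8.png

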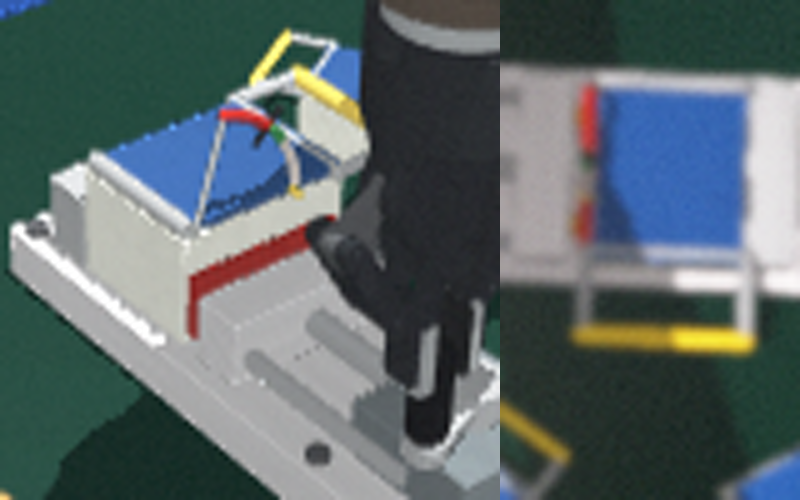

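Emit:
servo_tool:
  motion:
    - [[-13.1,2.4,0,0,0,0],[-4,-0.3,0,0,0,0]]

```text
time: 7.1
ee_pos: [0.6303, 0.1714, 0.1076]
tcp_rot: [179.8, -0.1, 86.7]
wrist_force: [1.5, 4.0, 6.3]
opening: 0.0168
```

Run:
```python
from h import *
chk('k9')
out=[]
for f in ('k6','k8','k9'):
    t=pickle.load(open(f+'.pkl','rb'))[1]; s=pickle.load(open(f+'.pkl','rb'))[0]
    out.append(np.vstack([cv2.resize(s['color'][205:240,312:347],None,fx=7,fy=7,interpolation=cv2.INTER_CUBIC),cv2.resize(t['color'][180:215,295:330],None,fx=7,fy=7,interpolation=cv2.INTER_CUBIC)]))
cv2.imwrite('pics/cmp.png',np.hstack(out)[...,::-1])
```

```text
7.1 [0.6303 0.1714 0.1076] [1.5 4.  6.3] r 0.0448 ang -5.2 drag 4.13 rad 1.1
pad edges 0.0375 0.0465
```

View pics/cmp.png

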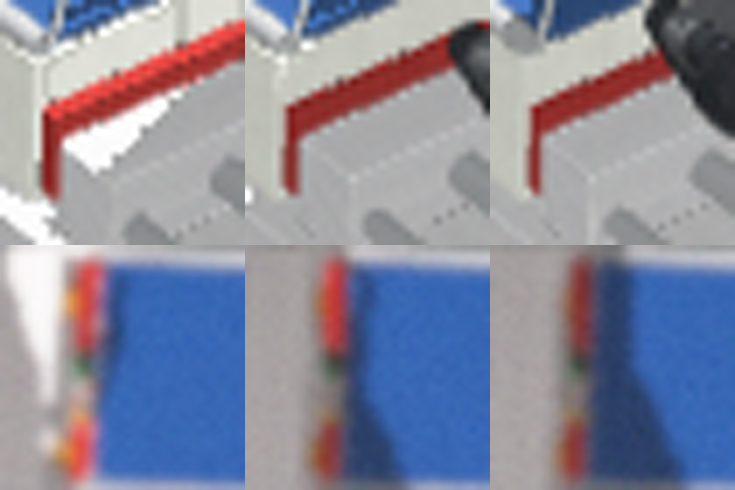

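Emit:
servo_tool:
  motion:
    - [[0,0,0,0,0,0],[0,0,0,0,0,0],[0,0,-10,0,0,0],[0,0,-30,0,0,0],[0,0,-35,0,0,0]]
  gripper: 45

```text
time: 7.7
ee_pos: [0.6282, 0.1711, 0.1808]
tcp_rot: [-179.9, 0.0, 86.7]
wrist_force: [1.6, -0.1, -0.2]
opening: 0.0452
```

Emit:
servo_tool:
  motion:
    - [[0,0,-30,0,0,0],[-31.2,-22.7,0,0,0,0],[-31.2,-22.7,0,0,0,0],[-31.2,-22.7,0,0,0,0],[-31.2,-22.7,0,0,0,0]]

```text
time: 8.2
ee_pos: [0.5302, 0.051, 0.2112]
tcp_rot: [180.0, 0.0, 86.7]
wrist_force: [-0.2, -0.5, 1.2]
opening: 0.0447
```

Emit:
servo_tool:
  motion:
    - [[-31.2,-22.7,0,0,0,0],[-31.2,-22.7,0,0,0,0],[0,0,0,0,0,0],[0,0,0,0,0,0]]

```text
time: 8.6
ee_pos: [0.4823, -0.0083, 0.2117]
tcp_rot: [179.9, -0.0, 86.6]
wrist_force: [-0.3, 0.2, -0.6]
opening: 0.0451
```

Run:
```python
from h import *
o=bot.get_obs(); print(o['time'],o['ee_pos'],o['tcp_rot'],o['wrist_force'],o['opening'])
s=bot.camera('scene');t=bot.camera('top'); pickle.dump((s,t),open('b1.pkl','wb'))
A=cv2.resize(s['color'][150:290,280:400],None,fx=4,fy=4,interpolation=cv2.INTER_CUBIC)
B=cv2.resize(t['color'][150:290,280:350],None,fx=4,fy=4,interpolation=cv2.INTER_CUBIC)
cv2.imwrite('pics/b1.png',np.hstack([A,B])[...,::-1])
```

```text
8.6 [ 0.48225145 -0.0082949   0.21170074] [ 1.79911825e+02 -9.02817965e-03  8.66402579e+01] [-0.33478083  0.19100594 -0.5818572 ] 0.04505554423351262
```

View pics/b1.png

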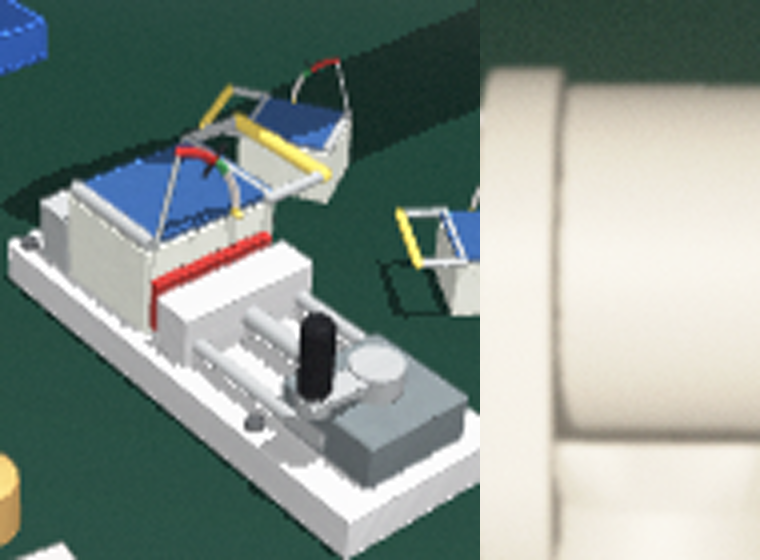

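Run:
```python
from h import *
s,t=pickle.load(open('b1.pkl','rb')); _,t8=pickle.load(open('k8.pkl','rb'))
print(proj(s,[(.4823,-.0083,.2117),(.4823,-.0083,.19),(.483,-.008,.094)]))
A=cv2.resize(s['color'][100:220,290:410],None,fx=5,fy=5,interpolation=cv2.INTER_CUBIC)
for e in ((-.042),(.042)):
    pass
cv2.imwrite('pics/b1s.png',A[...,::-1])
c=t8['color'][225:240,296:350].astype(int);m=np.minimum(c[...,0],c[...,1])-c[...,2]
print(m[6].tolist()); 
yy,xx=np.nonzero(m>30);import numpy as np
print('fit top', np.polyfit(xx+296,yy+225,1), xx.min()+296,xx.max()+296)
def atz(p,uv,z):
    R=np.asarray(p['R']);tt=np.asarray(p['t']);C=-R.T@tt
    d=R.T@np.array([(uv[0]-p['cx'])/p['fx'],(uv[1]-p['cy'])/p['fy'],1]);k=(z-C[2])/d[2];return C+k*d
pf=np.polyfit(xx+296,yy+225,1)
for u in (xx.min()+296,xx.max()+296): print('top',u,atz(t8,(u,np.polyval(pf,u)),.096))
c=s['color'][170:205,330:370].astype(int);m=np.minimum(c[...,0],c[...,1])-c[...,2]
cc=(m>40).astype(np.uint8);n,l,st,ce=cv2.connectedComponentsWithStats(cc);print(st.tolist())
k=1+st[1:,4].argmax();yy,xx=np.nonzero(l==k);pf=np.polyfit(xx+330,yy+170,1)
for u in (xx.min()+330,xx.max()+330): print('scene',u,atz(s,(u,np.polyval(pf,u)),.094))
```

```text
[[351.77214187 143.76201252]
 [351.32145353 151.71386287]
 [349.3256878  185.0609378 ]]
[-7, -7, -7, -5, -8, -5, -4, 16, 45, 66, 83, 91, 93, 96, 93, 94, 96, 93, 91, 94, 94, 94, 93, 94, 90, 89, 85, 92, 115, 137, 144, 144, 142, 139, 140, 139, 138, 137, 136, 130, 113, 84, 55, 42, 31, 15, -6, -10, -10, -18, -23, -18, -16, -19]
fit top [4.22076919e-02 2.18530384e+02] 304 341
top 304 [0.48566553 0.03822207 0.096     ]
top 341 [ 0.480587   -0.05767824  0.096     ]
[[0, 0, 40, 35, 1254], [0, 1, 8, 11, 29], [23, 5, 1, 1, 1], [9, 8, 24, 18, 109], [8, 32, 3, 3, 7]]
scene 339 [ 0.48587364 -0.04411145  0.094     ]
scene 362 [0.48725705 0.04206197 0.094     ]
```

View pics/b1s.png

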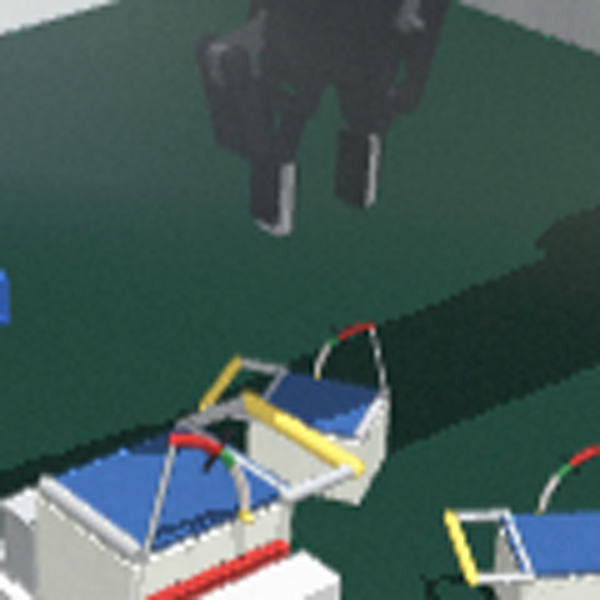

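Emit:
servo_tool:
  motion:
    - [[0,2.2,25,0,0,0],[0,0,25,0,0,0],[0,0,25,0,0,0],[0,0,20,0,0,0],[0,0,16,0,0,0]]

```text
time: 9.2
ee_pos: [0.4846, -0.007, 0.098]
tcp_rot: [-179.9, -0.0, 86.8]
wrist_force: [0.0, 0.4, 0.9]
opening: 0.0451
```

Emit:
servo_tool:
  motion:
    - [[0,0,0,0,0,0],[0,0,0,0,0,0]]

```text
time: 9.4
ee_pos: [0.4848, -0.0074, 0.0999]
tcp_rot: [-180.0, -0.0, 86.8]
wrist_force: [-0.0, 0.6, -0.1]
opening: 0.0453
```

```bash
cat >> h.py <<'E'
def look(n):
    s=bot.camera('scene'); pickle.dump(s,open(n+'.pkl','wb'))
    o=bot.get_obs(); print(o['time'],o['ee_pos'].round(4),o['tcp_rot'].round(2),o['wrist_force'].round(2),round(o['opening'],4))
    cv2.imwrite('pics/'+n+'.png',cv2.resize(s['color'][130:230,290:390],None,fx=6,fy=6,interpolation=cv2.INTER_CUBIC)[...,::-1])
E
python3 -c "
from h import *
look('b2')"
```

```text
9.45 [ 0.4851 -0.0075  0.1005] [179.97  -0.    86.77] [-0.33  0.03  0.89] 0.0451
```

View pics/b2.png

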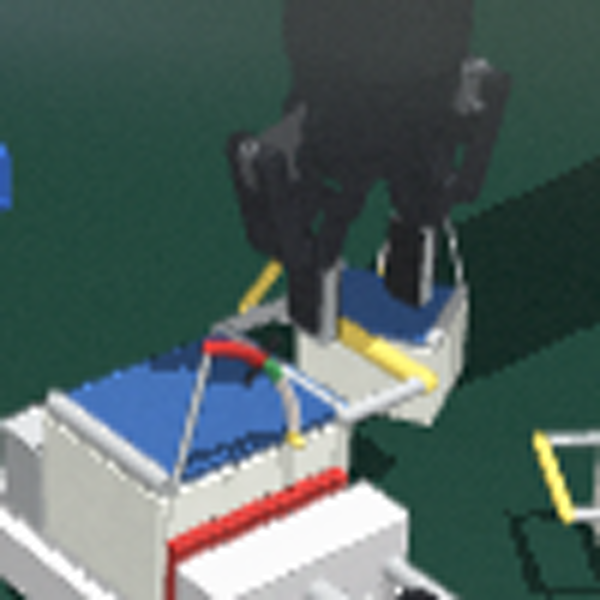

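Emit:
servo_tool:
  motion:
    - [[0,0,0,0,0,0],[0,0,0,0,0,0],[0,0,0,0,0,0],[0,0,0,0,0,0],[0,0,0,0,0,0]]
  gripper: 0
  newtons: 25

```text
time: 9.95
ee_pos: [0.4846, -0.008, 0.0998]
tcp_rot: [180.0, 0.0, 86.7]
wrist_force: [0.5, -0.1, 0.6]
opening: 0.0
```

```bash
python3 -c "
from h import *
look('b3')"
```

```text
10.0 [ 0.4845 -0.008   0.0998] [179.99  -0.    86.72] [-1.05 -0.62 -0.11] -0.0
```

View pics/b3.png

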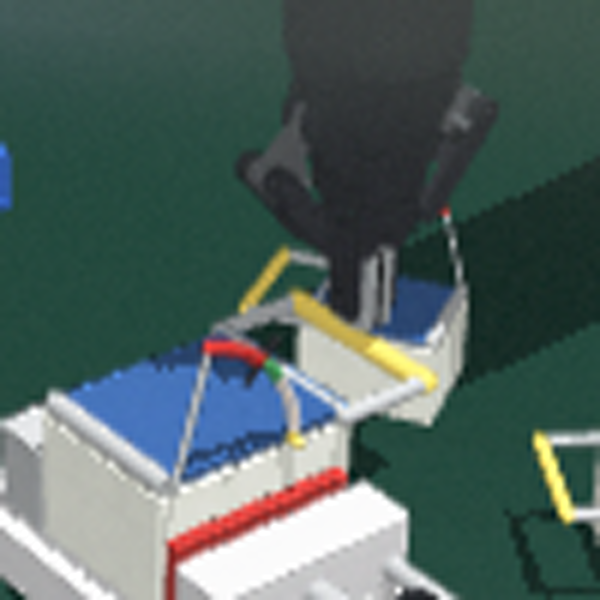

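Run:
```python
from h import *
s=pickle.load(open('b3.pkl','rb'))
v=np.load('v.npy')
print('tip',proj(s,[(.4845,-.008,.0998),(.4845,-.008,.081)]))
print('bar',proj(s,[(.4845,.034,.094),(.4845,-.05,.094)]))
A=cv2.resize(s['color'][165:205,325:375],None,fx=14,fy=14,interpolation=cv2.INTER_NEAREST)
cv2.imwrite('pics/b3z.png',A[...,::-1])
```

```text
tip [[349.01660401 183.33157855]
 [348.67028334 189.5224245 ]]
bar [[360.48448507 191.88857259]
 [337.86251755 178.92121467]]
```

View pics/b3z.png

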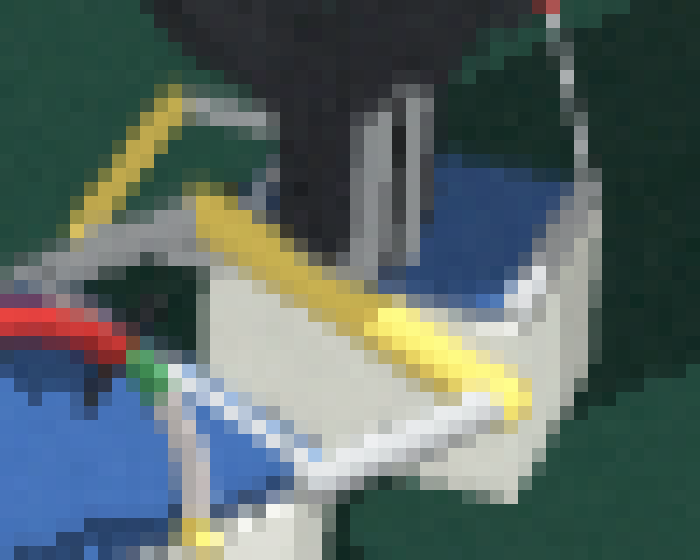

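Emit:
servo_tool:
  motion:
    - [[0,0,-4,0,0,0],[0,0,0,0,0,0],[0,0,0,0,0,0],[0,0,0,0,0,0]]
  gripper: 45

```text
time: 10.4
ee_pos: [0.4845, -0.008, 0.1037]
tcp_rot: [180.0, 0.0, 86.7]
wrist_force: [0.3, 0.2, 0.1]
opening: 0.0449
```

Emit:
servo_tool:
  motion:
    - [[0,0,7,0,0,0],[0,0,7,0,0,0],[0,0,6,0,0,0],[0,0,0,0,0,0]]

```text
time: 10.8
ee_pos: [0.4838, -0.0079, 0.0823]
tcp_rot: [-179.9, 0.0, 86.7]
wrist_force: [-0.3, 0.5, -0.1]
opening: 0.0448
```

```bash
python3 -c "
from h import *
look('b4')"
```

```text
10.85 [ 0.4841 -0.0079  0.0829] [-179.93    0.     86.73] [-0.46 -0.84  0.42] 0.045
```

View pics/b4.png

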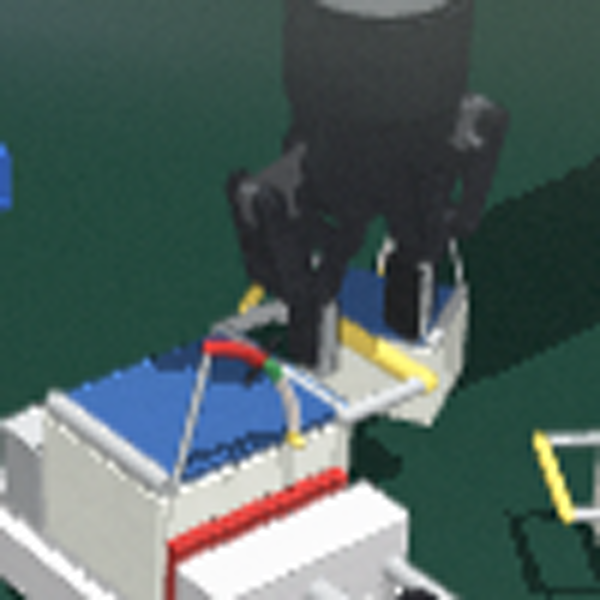

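Emit:
servo_tool:
  motion:
    - [[0,0,5,0,0,0],[0,0,0,0,0,0]]

```text
time: 11.05
ee_pos: [0.4843, -0.0079, 0.0782]
tcp_rot: [-180.0, 0.0, 86.7]
wrist_force: [0.3, -0.5, -0.6]
opening: 0.045
```

Emit:
servo_tool:
  motion:
    - [[0,0,0,0,0,0],[0,0,0,0,0,0],[0,0,0,0,0,0],[0,0,0,0,0,0],[0,0,0,0,0,0]]
  gripper: 0
  newtons: 25

```text
time: 11.55
ee_pos: [0.4846, -0.008, 0.0789]
tcp_rot: [180.0, 0.0, 86.7]
wrist_force: [-1.0, 0.4, 2.6]
opening: 0.0086
```

```bash
python3 -c "
from h import *
look('b5')"
```

```text
11.6 [ 0.4846 -0.0079  0.0789] [179.98   0.    86.73] [0.21 0.6  2.21] 0.009
```

View pics/b5.png

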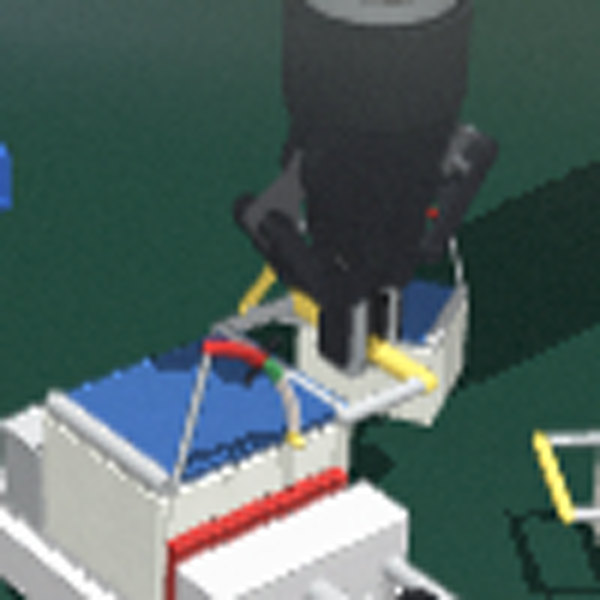

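Emit:
servo_tool:
  motion:
    - [[0,0.7,-13.4,0,0,0],[0,2,-13.2,0,0,0],[0,3.3,-13,0,0,0],[0,4.6,-12.6,0,0,0],[0,0,0,0,0,0]]

```text
time: 12.1
ee_pos: [0.4952, -0.0085, 0.1328]
tcp_rot: [180.0, -0.0, 86.7]
wrist_force: [-5.4, 0.8, -0.3]
opening: 0.009
```

```bash
python3 -c "
from h import *
look('b6')"
```

```text
12.15 [ 0.4947 -0.0085  0.1317] [-1.7996e+02 -1.0000e-02  8.6730e+01] [-4.35  0.18 -0.42] 0.0086
```

View pics/b6.png

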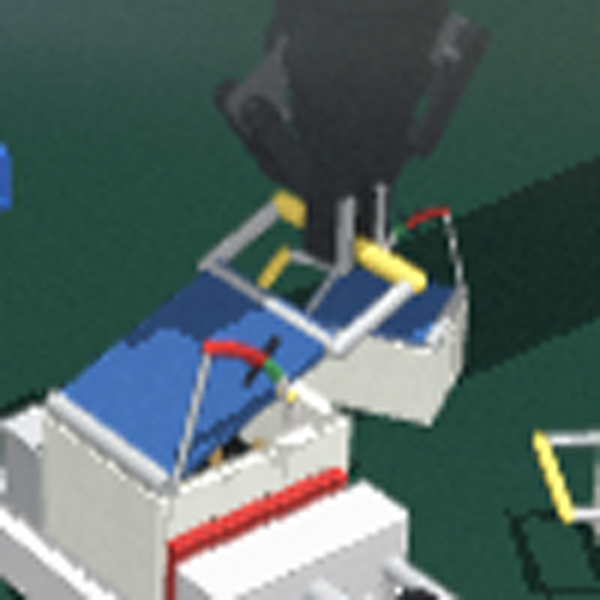

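Emit:
servo_tool:
  motion:
    - [[0,5,-12.1,0,0,0],[0,6.5,-11.4,0,0,0],[0,8,-10.7,0,0,0],[0,0,0,0,0,0]]

```text
time: 12.55
ee_pos: [0.5144, -0.0095, 0.1662]
tcp_rot: [-180.0, -0.0, 86.7]
wrist_force: [-7.5, 1.4, 4.6]
opening: 0.0089
```

```bash
python3 -c "
from h import *
look('b7')
s=pickle.load(open('b7.pkl','rb'))
cv2.imwrite('pics/b7z.png',cv2.resize(s['color'][175:220,310:360],None,fx=12,fy=12,interpolation=cv2.INTER_CUBIC)[...,::-1])"
```

```text
12.6 [ 0.5139 -0.0095  0.1657] [-1.7993e+02 -2.0000e-02  8.6730e+01] [-6.72  1.11  4.71] 0.0084
```

View pics/b7.png

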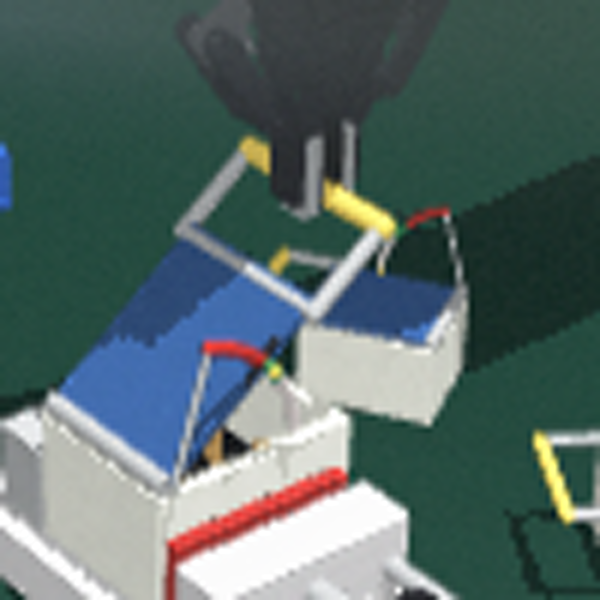

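View pics/b7z.png

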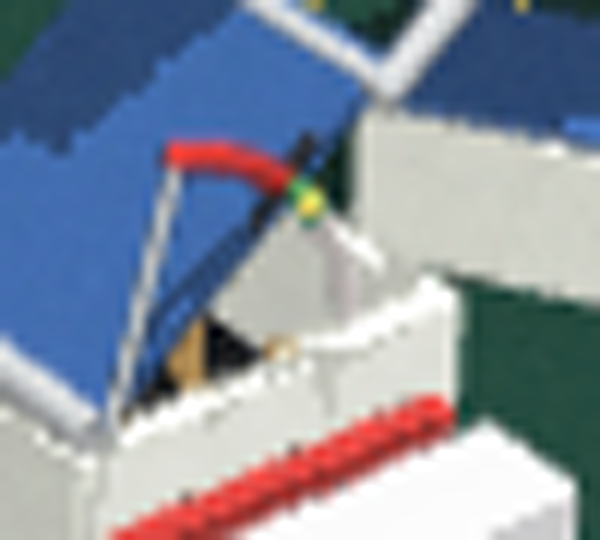

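Emit:
servo_tool:
  motion:
    - [[0,5,-6,0,0,0],[0,5,-5.8,0,0,0],[0,5,-5.4,0,0,0],[0,0,0,0,0,0],[0,0,0,0,0,0]]

```text
time: 13.1
ee_pos: [0.5291, -0.0104, 0.1826]
tcp_rot: [-180.0, -0.0, 86.7]
wrist_force: [-5.5, 1.6, 4.7]
opening: 0.0085
```

```bash
python3 -c "
from h import *
look('b8')
s=pickle.load(open('b8.pkl','rb'))
cv2.imwrite('pics/b8z.png',cv2.resize(s['color'][175:220,310:360],None,fx=12,fy=12,interpolation=cv2.INTER_CUBIC)[...,::-1])"
```

```text
13.15 [ 0.5291 -0.0103  0.1825] [-1.7997e+02 -2.0000e-02  8.6730e+01] [-4.99  2.42  4.96] 0.0084
```

View pics/b8.png

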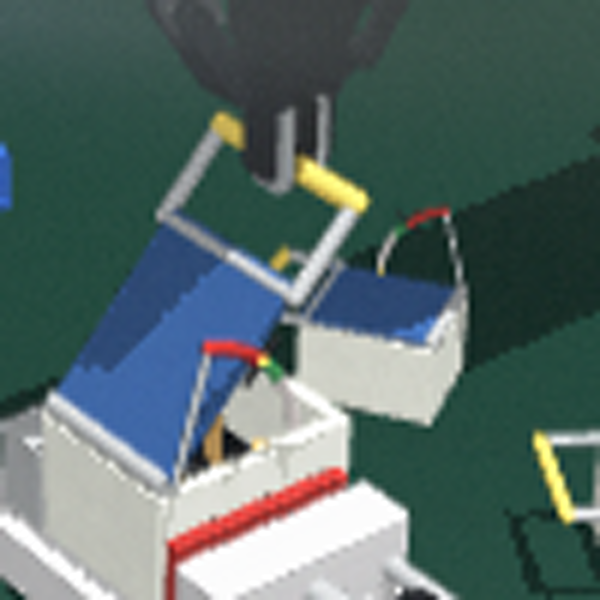

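View pics/b8z.png

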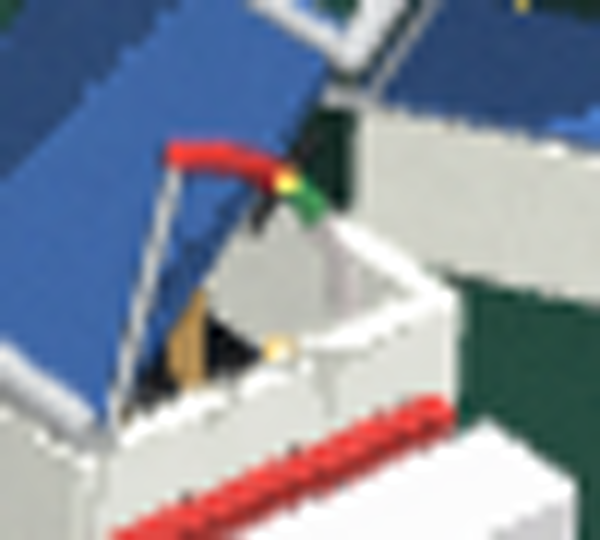

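Emit:
servo_tool:
  motion:
    - [[0,2.7,-3,0,0,0],[0,2.7,-3,0,0,0],[0,0,0,0,0,0],[0,0,0,0,0,0]]

```text
time: 13.55
ee_pos: [0.5352, -0.0107, 0.1882]
tcp_rot: [180.0, -0.0, 86.7]
wrist_force: [0.3, 2.3, 0.1]
opening: 0.0087
```

```bash
python3 -c "
from h import *
look('b9')
s=pickle.load(open('b9.pkl','rb'))
cv2.imwrite('pics/b9z.png',cv2.resize(s['color'][175:220,310:360],None,fx=12,fy=12,interpolation=cv2.INTER_CUBIC)[...,::-1])"
```

```text
13.6 [ 0.5351 -0.0107  0.1881] [ 1.800e+02 -1.000e-02  8.673e+01] [ 1.05  2.17 -0.71] 0.0088
```

View pics/b9z.png

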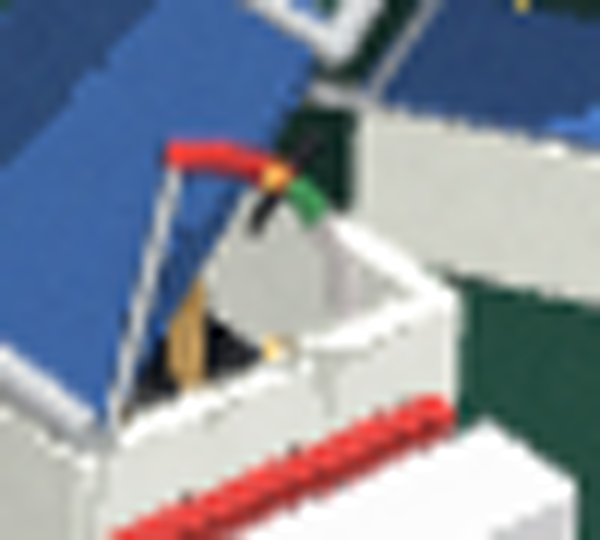

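Emit:
servo_tool:
  motion:
    - [[0,4,-3.3,0,0,0],[0,4,-3.1,0,0,0],[0,0,0,0,0,0],[0,0,0,0,0,0],[0,0,0,0,0,0]]

```text
time: 14.1
ee_pos: [0.5431, -0.0112, 0.1944]
tcp_rot: [-180.0, -0.0, 86.7]
wrist_force: [3.9, 3.9, -4.8]
opening: 0.009
```

Run:
```python
from h import *
look('b10')
s=pickle.load(open('b10.pkl','rb'))
cv2.imwrite('pics/b10z.png',np.hstack([cv2.resize(s['color'][175:220,310:345],None,fx=11,fy=11,interpolation=cv2.INTER_CUBIC),cv2.resize(s['color'][140:185,320:355],None,fx=11,fy=11,interpolation=cv2.INTER_CUBIC)])[...,::-1])
v=np.load('v.npy')
def onplane(p,uv,yv):
    R=np.asarray(p['R']);C=-R.T@np.asarray(p['t']);d=R.T@np.array([(uv[0]-p['cx'])/p['fx'],(uv[1]-p['cy'])/p['fy'],1])
    n=np.array([-np.sin(v[2]),np.cos(v[2]),0]);o=vw(v,(0,yv,0))[0]
    k=n@(o-C)/(n@d);X=C+k*d;e=np.array([np.cos(v[2]),np.sin(v[2]),0]);return np.array([e@(X-o),X[2]])
for n in ('b3','b5','b6','b7','b8','b9','b10'):
    p=pickle.load(open(n+'.pkl','rb'));c=p['color'][135:205,315:366].astype(int)
    m=(np.minimum(c[...,0],c[...,1])-c[...,2]>50).astype(np.uint8)
    yy,xx=np.nonzero(m);yy=yy+135;xx=xx+315
    # lower right end of big bar: use rightmost yellow pixels
    i=xx>=xx.max()-1; u=(xx[i].mean()+.5,yy[i].mean())
    print(n,u,onplane(p,u,.032).round(4))
```

```text
14.15 [ 0.543  -0.0112  0.1944] [-1.7999e+02 -1.0000e-02  8.6730e+01] [ 4.11  4.24 -6.24] 0.0085
b3 (np.float64(361.92857142857144), np.float64(192.71428571428572)) [-0.0974  0.0904]
b5 (np.float64(362.0), np.float64(193.0)) [-0.0977  0.0894]
b6 (np.float64(359.92857142857144), np.float64(176.28571428571428)) [-0.0863  0.1423]
b7 (np.float64(354.875), np.float64(167.0)) [-0.0674  0.1745]
b8 (np.float64(353.5), np.float64(175.0)) [-0.0645  0.1534]
b9 (np.float64(353.5), np.float64(175.0)) [-0.0645  0.1534]
b10 (np.float64(353.5), np.float64(175.0)) [-0.0645  0.1534]
```

View pics/b10z.png

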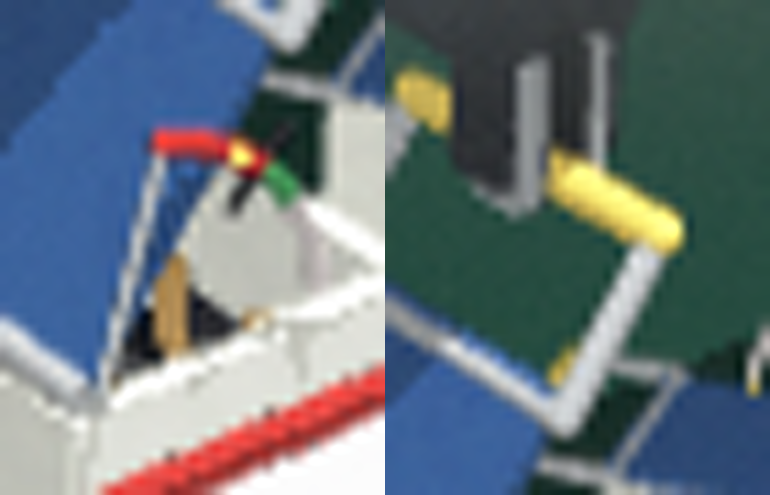

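Emit:
servo_tool:
  motion:
    - [[0,-6.5,5,0,0,0],[0,-6.2,5.4,0,0,0],[0,-5.9,5.8,0,0,0],[0,-5.5,6.1,0,0,0],[0,-5.1,6.4,0,0,0]]

```text
time: 14.65
ee_pos: [0.5129, -0.0097, 0.1658]
tcp_rot: [-180.0, 0.0, 86.7]
wrist_force: [-2.5, 3.2, 2.4]
opening: 0.0087
```

Emit:
servo_tool:
  motion:
    - [[0,0,0,0,0,0],[0,0,0,0,0,0],[0,0,0,0,0,0],[0,0,0,0,0,0],[0,0,0,0,0,0]]

```text
time: 15.15
ee_pos: [0.5134, -0.0097, 0.1663]
tcp_rot: [-179.9, 0.0, 86.7]
wrist_force: [-5.2, 2.8, 4.4]
opening: 0.0084
```

Run:
```python
from h import *
look('b11')
s=pickle.load(open('b11.pkl','rb'))
cv2.imwrite('pics/b11z.png',np.hstack([cv2.resize(s['color'][175:220,310:345],None,fx=11,fy=11,interpolation=cv2.INTER_CUBIC),cv2.resize(s['color'][140:185,330:365],None,fx=11,fy=11,interpolation=cv2.INTER_CUBIC)])[...,::-1])
```

```text
15.2 [ 0.5134 -0.0097  0.1663] [-1.7995e+02  1.0000e-02  8.6720e+01] [-4.95  3.15  4.38] 0.009
```

View pics/b11z.png

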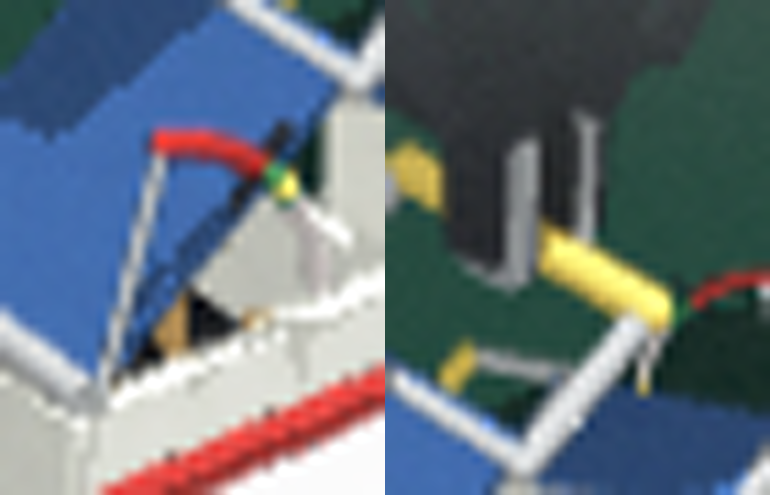

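View pics/b11.png

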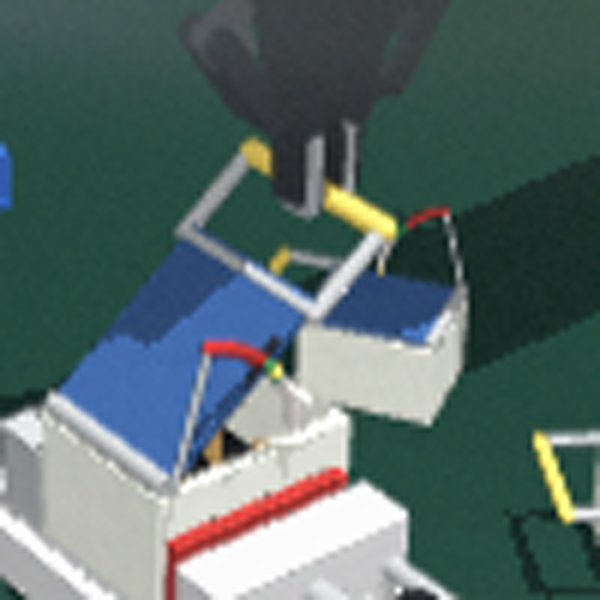

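Run:
```python
from h import *
v=np.load('v.npy')
b1=pickle.load(open('b1.pkl','rb'))[0];b11=pickle.load(open('b11.pkl','rb'))
for p in (b1,b11): edges(p,v)
g=lambda p:cv2.cvtColor(p['color'],cv2.COLOR_RGB2GRAY).astype(np.float32)
for (x,y,w,h) in ((290,200,35,35),(315,205,50,40)):
    print(cv2.phaseCorrelate(g(b1)[y:y+h,x:x+w],g(b11)[y:y+h,x:x+w]))
from workcell import bot
o=bot.get_obs();print(o['time'],o['qd'].round(2),o['opening'])
```

```text
pad edges 0.035500000000000004 0.0475
pad edges 0.035500000000000004 0.0475
((0.08929718818039589, -0.12420074785429591), 1.0431336668538458)
((0.05514436520211419, -0.1191933164078911), 1.0165072662830352)
15.2 [-0.    0.03 -0.03  0.05  0.13  0.02] 0.008984765709917627
```

```bash
python3 -c "
from h import *
print(bot.job_done())"
```

```text
the job is handed in; nothing more can be done
None
```

I handed the job in at about 15 s of robot time. The housing is clamped, and the gripper is holding the cover still on the green part of the gauge. No verdict was reported.

- **Clamping:** I turned the crank about 8 rad clockwise. The housing stopped moving against the fixed jaw. After that the red pad was pressed back an estimated 3–4 mm, judged from its narrowing in the picture. The drag at the knob rose from about 3.2 to 4.1 N.
- **Cover:** I lifted it by the bar until the pin was clearly on the red. That was about 0.9 rad read from the pin and about 1.0 rad from the arm's position. I then eased it back and held it at 0.66 rad (pin) or 0.69 rad (arm), inside the 0.58–0.79 band.
- **Last checks:** The housing had shifted by at most about 0.1 pixel and the pad edges had not moved since clamping. Grip opening was 9 mm on the bar and the wrist force about 7 N.

**What disagreed or failed:**
- The pin and arm angle readings differ by 0.03–0.1 rad.
- The fingertips sit about 15 mm higher than the description says. The first attempt to pinch the bar closed above it without touching anything, and I repeated it lower.
- The two cameras differ by a few millimetres on where the vise and bar are.

I did not take a final picture of the bystanders. No move was made near them and no unexpected contact force appeared.

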